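# Set up the jar inspection screen

### The arm

A 7-joint arm with a two-finger parallel gripper is mounted at the origin on the work surface. World frame = base frame: x ahead of the robot, y to its left, z up, the work surface at z = 0. Lengths are in m, angles in degrees, forces in N, time in s.
With the tool pointing down it reaches from about 0.4 to 0.9 m from the base axis. Payload 5.5 kg.
Tool frame: the origin (TCP) lies midway between the tips of the shut fingers; the grasp point (between the pads) lies 19 mm behind it (r.grasp_offset is the distance from the TCP to the grasp point, in m); z points along the fingers, y is the direction in which the jaws open and shut (so a half turn about z gives the same grasp; the last joint's range is limited). The gripper opens to 85 mm and grips with 20 to 120 N. Pads are 22 mm wide; open, the fingers measure 114 mm over their backs; the gripper's body (76 mm by 85 mm) begins 54 mm behind the grasp point. The pads swing forward as they close: fully open they stand 13 mm farther back than shut.
Start: joints at [-59.404, 28.699, -24.465, 88.831, 12.651, 65.22, -12.049], TCP at [0.174, 0.626, 0.231] pointing down, gripper open.
Joint ranges: [-164.97, 164.97], [-17.58, 116.51], [-87.97, 89.64], [11.32, 138.91], [-80.73, 260.73], [10.89, 115.49], [-147.41, 147.41]. Speed limits (degrees/s): [147.25, 147.25, 180, 180, 180, 180, 180].

### API

Orientations are given as a 3x3 rotation matrix whose columns are the frame's x, y, z axes.
In Python, from bench import r, get_image, camera_info gives the robot as it stands.
- The arm moves only by the shell command python3 -m crank 'ROWS' [OPENING] [FORCE]. ROWS is JSON, a list of rows, each a list of 4 numbers: the shift along the tool's x, y, z in mm, then the turn about the tool's z in rad. In form: [[tx, ty, tz, turn], ...]. A call has 1 to 5 rows; each row is the pose to reach, as a shift and turn from the pose commanded when the call began, along the tool's axes at that moment; what a row does not reach only later rows make up. A row lasts 1/8 s, in which the tool goes at most 62.5 mm and 10.7 degrees, less where a joint would pass 70% of its speed; a pose out of reach is approached as far as the arm can. A call with a gripper value outside its range is refused whole. OPENING is the closure, from -1 (fully open) to 1 (shut), set as the call begins (- or left out, the last holds). The fingers move at their own pace and stop on an object; FORCE is the grip in N (left out, the last holds). Time passes only in rows, so rows that repeat a pose let the fingers close. It gives the time, the measured TCP pose, the force and the opening at its end, in the units of the state.
- r.sense(): the state, without advancing time (a new reading comes with each control period).
- get_image(name): name is "side" or "top"; returns the picture (480x640x3 uint8, red, green, blue); there is no depth.
- camera_info(name): a dict with "K" (3x3 intrinsics, pixels), "T" (4x4, takes a point from camera to world coordinates). Camera axes: x right, y up, looking along -z (the intrinsics and any distortion apply to the point x, -y, -z); pixel columns grow to the right and rows downward; lengths in m; the calibration is good to about 2 mm. A picture is of the moment at which its call begins. camera_info takes no time and is no camera call.
- r.hand_in(): hands the job in, once; it reports no verdict.
The state is a dict: "clock": time; "joint_pos": joint angles; "qd": joint speeds; "tau": joint torques, N m; "ee_pos": TCP position; "tcp_rot": TCP orientation; "contact_force": force on the tool from outside, world axes, zero at the start; "ft_torque": the same for the moment, N m; "width": finger opening in m.
Only numpy, scipy, OpenCV 4.12 (cv2) and the standard library are available. Lean on these libraries where they do the work, as an engineer would, in place of code of your own. Each camera call takes 0.05 s, during which the arm holds its last target.

### The job

Set up the visual inspection of the sample jars: tip the white L-shaped screen over its corner, from its tall leg onto its steel foot, so that the white leg stands upright. Then stand all the capped amber jars in a rough row in front of its flat white face, let go of them, and push them with the straightedge, held by its grip, until they stand upright in one straight line close up against the face (touching it or a few millimetres off, none sticking out past the ends of the screen). Finally put the straightedge back lengthwise on its black mat, and leave everything else on the bench as it is.

Things in the scene. Friction and masses are not known exactly. Their poses are not given: they have to be found in the camera images.
- screen: White L-shaped inspection screen, loose, 0.7 kg, 230 mm long: two 8 mm plates meet at a square corner, a white tall leg (80 mm, plus tab) and a heavy steel foot leg (80 mm). Origin: middle of the corner's outer edge. x: along that edge; y: along the tall leg to the tab; +z: along the foot leg. The tall leg's flat outer face, where the jars belong, is the plane z = 0 and faces -z.
- screen_corner (a point): The same point and axes as screen. At the start the screen lies on its tall leg: z up, foot leg standing up, tall leg and tab pointing roughly to the robot's left (world +y). Once it stands on its foot, y is up, the tab's top is 110 mm high, and the white face looks roughly to world +y, over the place where the tall leg lay; the heavy foot keeps it standing.
- screen_tab (a point): Point in the screen's grip tab, 97 mm from the corner edge, 7 mm in from the outer face (7 mm above the bench at the start). White plastic tab: 46 mm along x, in the middle of the screen's length; 14 mm thick, flush with the outer face; 80 to 110 mm from the corner edge. Its two ends can be pinched along x, and it can turn between the fingers as it is raised.
- straightedge_grip (a point): Point in the straightedge's upright grip, 75 mm above its underside. Straightedge: loose, 0.3 kg, an aluminium blade bar 240 mm long (x), 36 mm wide (y), 22 mm high that stands by itself, with a grey plate upright in its middle as grip: 50 mm along x, 16 mm thick along y, top 95 mm above the underside. z is up.
- straightedge_blade (a point): Centre of the straightedge's blade bar, 11 mm above its underside, same axes; either long side (18 mm away in y) serves for pushing.
- mat_top (a point): Centre of the top of the black rubber mat on the robot's left, 280 (x) x 70 (y) x 3 mm, fixed; the straightedge stands lengthwise on it at the start and belongs there.
- jar1_center (a point): Centre (20 mm up) of a small sample jar: amber glass with a white cap, 36 mm across, 40 mm high, 60 g, loose, z up along its axis. 3 to 5 such jars are present; an absent one reads None.
- jar2_center (a point): Centre (20 mm up) of a small sample jar: amber glass with a white cap, 36 mm across, 40 mm high, 60 g, loose, z up along its axis. 3 to 5 such jars are present; an absent one reads None.
- jar3_center (a point): Centre (20 mm up) of a small sample jar: amber glass with a white cap, 36 mm across, 40 mm high, 60 g, loose, z up along its axis. 3 to 5 such jars are present; an absent one reads None.
- jar4_center (a point): Centre (20 mm up) of a small sample jar: amber glass with a white cap, 36 mm across, 40 mm high, 60 g, loose, z up along its axis. 3 to 5 such jars are present; an absent one reads None.
- jar5_center (a point): Centre (20 mm up) of a small sample jar: amber glass with a white cap, 36 mm across, 40 mm high, 60 g, loose, z up along its axis. 3 to 5 such jars are present; an absent one reads None.
- crucible: Bystander: small white porcelain cup 44 mm across, 28 mm high, standing among the jars; leave it there. Origin under its centre.
- stopper: Bystander: black rubber stopper, 30 mm across, 26 mm high; leave it.
- washbottle: Bystander: white bottle with a blue cap, 60 mm across, 150 mm high, on the robot's right; leave it.
Not all that is in view belongs to the job. What is shaped like the part that bears jar4_center but purple is not meant.

How it is judged:
By the outcome, as a careful person would: the job done as asked, in the order asked, and still so for the second after the job is handed in, with the robot touching nothing.
Of jar1, jar2, jar3, jar4, jar5 only 3 to 5 are there at a start; the rules pass over those that are not, and their reading is None.
At some moment in a run one of jar1, jar2, jar3, jar4, jar5 may be knocked a few centimetres aside while the robot is not near it.
It also fails if it takes over 210 s, if anything falls off the work surface, if the arm or the gripper's body presses on something with over 40 N, if the wrist force passes 120 N, or if a joint passes its speed limit or range.

## Working session

There is one attempt and no reset: what is moved stays moved. The work goes in short steps, Python scripts to look and compute and a shell command to move; the robot and the scene stay as the last step left them, time stands still between calls to the robot, and variables do not carry over. Pictures are saved under pics/ and viewed, and the job is handed in when it is done.

```bash
ls; mkdir -p pics
python3 - <<'E'
from bench import r,get_image,camera_info
import cv2
for n in("side","top"):
    cv2.imwrite(f"pics/{n}0.png",cv2.cvtColor(get_image(n),cv2.COLOR_RGB2BGR))
    print(n,camera_info(n))
s=r.sense();print(s)
E
```

```text
pics
side {'K': array([[451.80825473,   0.        , 312.48030036],
       [  0.        , 451.80825473, 244.71759103],
       [  0.        ,   0.        ,   1.        ]]), 'T': array([[ 0.8807011 ,  0.37010373, -0.29561598,  0.1843944 ],
       [-0.47366883,  0.68569449, -0.55268517, -0.65731046],
       [-0.00184859,  0.62677451,  0.77919849,  0.9522903 ],
       [ 0.        ,  0.        ,  0.        ,  1.        ]])}
top {'K': array([[607.37641815,   0.        , 320.74945719],
       [  0.        , 607.37641815, 240.10596277],
       [  0.        ,   0.        ,   1.        ]]), 'T': array([[-0.01257353,  0.98605128, -0.16596619,  0.34287057],
       [-0.99991939, -0.01210593,  0.0038288 , -0.02741896],
       [ 0.00176622,  0.16600095,  0.98612401,  1.24539398],
       [ 0.        ,  0.        ,  0.        ,  1.        ]])}
{'clock': 0.1, 'joint_pos': array([-59.40393476,  28.74802755, -24.45575428,  88.8861648 ,
        12.64999806,  65.2197993 , -12.04889918]), 'qd': array([-0.13798668, -0.11841875, -0.03055387, -0.15306118, -0.01634477,
       -0.04403804, -0.01005716]), 'tau': array([-1.12342517e-02, -5.70811701e+01, -5.83846673e+00, -2.81751573e+01,
        1.05292795e-02,  5.57260268e-03,  2.31697976e-05]), 'ee_pos': array([0.17372597, 0.62569869, 0.23036485]), 'tcp_rot': array([[-9.63576307e-01,  2.67432976e-01, -5.51235154e-04],
       [ 2.67433531e-01,  9.63574863e-01, -1.67060863e-03],
       [ 8.43805007e-05, -1.75717766e-03, -9.99998453e-01]]), 'contact_force': array([-0.73700599, -0.25909855,  0.24561231]), 'ft_torque': array([ 0.04523624,  0.01393665, -0.03813406]), 'width': 0.08584455215011291}
```

View pics/side0.png

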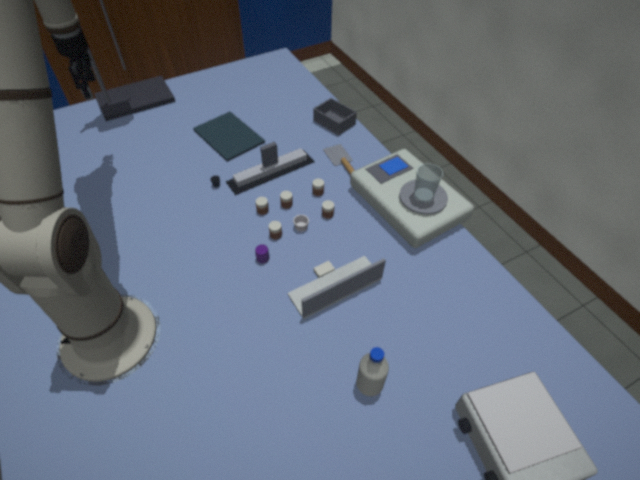

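View pics/top0.png

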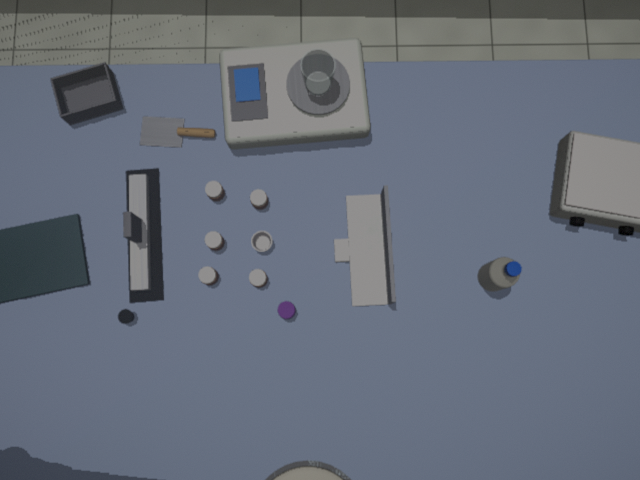

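```bash
cat > h.py <<'E'
from bench import r,get_image,camera_info
import cv2,numpy as np
def ray(n,u,v):
    c=camera_info(n);K=c["K"];T=c["T"]
    d=np.array([(u-K[0,2])/K[0,0],-(v-K[1,2])/K[1,1],-1.])
    return T[:3,3],T[:3,:3]@d
def onz(n,u,v,z):
    o,d=ray(n,u,v);return o+d*(z-o[2])/d[2]
def proj(n,p):
    c=camera_info(n);T=c["T"];q=T[:3,:3].T@(np.asarray(p)-T[:3,3]);K=c["K"]
    return K[0,0]*q[0]/-q[2]+K[0,2],K[1,1]*-q[1]/-q[2]+K[1,2]
def snap(n,f=None,box=None,s=1):
    im=cv2.cvtColor(get_image(n),cv2.COLOR_RGB2BGR)
    o=im
    if box: o=im[box[1]:box[3],box[0]:box[2]]
    if s!=1:o=cv2.resize(o,None,fx=s,fy=s,interpolation=cv2.INTER_CUBIC)
    if f:cv2.imwrite("pics/"+f,o)
    return im
def tri(p1,p2):
    (o1,d1),(o2,d2)=ray("top",*p1),ray("side",*p2)
    A=np.stack([d1,-d2],1);t=np.linalg.lstsq(A,o2-o1,rcond=None)[0]
    a=o1+t[0]*d1;b=o2+t[1]*d2;return (a+b)/2,np.linalg.norm(a-b)
def white(im,lo=105):
    hsv=cv2.cvtColor(im,cv2.COLOR_BGR2HSV)
    return ((hsv[...,1]<60)&(hsv[...,2]>lo)).astype(np.uint8)*255
E
python3 - <<'E'
from h import *
im=cv2.imread("pics/top0.png")
cv2.imwrite("pics/t0crop.png",cv2.resize(im[165:330,110:410],None,fx=2.6,fy=2.6,interpolation=cv2.INTER_CUBIC))
im2=cv2.imread("pics/side0.png")
cv2.imwrite("pics/s0crop.png",cv2.resize(im2[130:330,200:400],None,fx=3,fy=3,interpolation=cv2.INTER_CUBIC))
m=white(im);m[:165]=0;m[330:]=0;m[:,:110]=0;m[:,410:]=0
n,l,st,c=cv2.connectedComponentsWithStats(m)
for i in range(1,n):
    if st[i,4]>30: print(st[i],c[i].round(1),onz("top",*c[i],.04).round(4))
E
```

```text
[  110   165   300   165 42869] [271.4 247.5] [0.532  0.0673 0.04  ]
[129 174  18  56 737] [137.7 196.1] [0.6413 0.3394 0.04  ]
[130 241  18  49 771] [138.2 267. ] [0.4958 0.333  0.04  ]
```

View pics/t0crop.png

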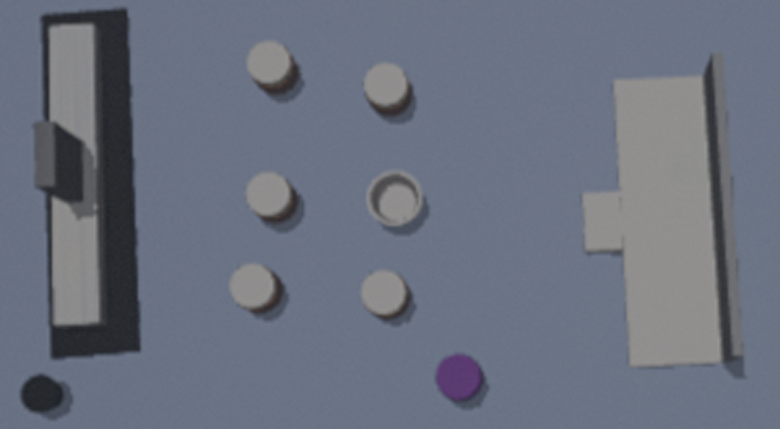

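View pics/s0crop.png

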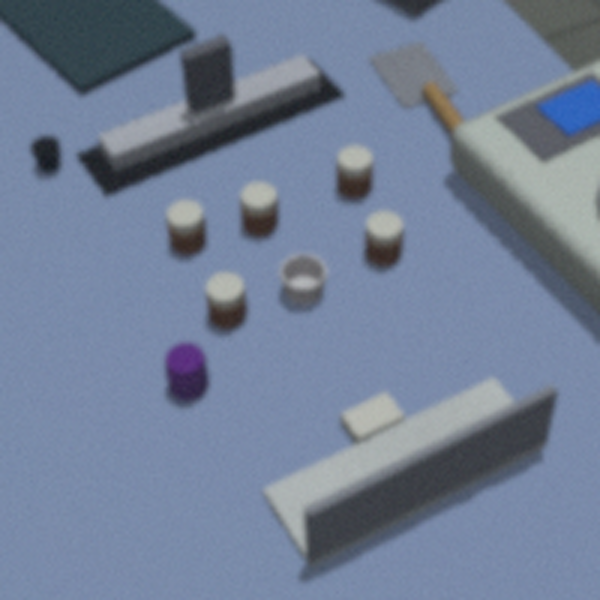

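Jar candidates (top px): white-capped jars at (214,190), (259,199), (214,240), (208,275) and (258,278). All five are amber in the side view, so I take them. The hollow crucible at (262,241) and the purple look-alike at (287,310) are rejected. The screen is at (350–390, 190–305) with its tab at (341,250), and the only straightedge is at (138,232).

```bash
cat >> h.py <<'E'
def wm(im,box):
    b=cv2.GaussianBlur(im,(3,3),0).astype(int)
    m=((b[...,0]-b[...,2]<12)&(b.max(2)>100)).astype(np.uint8)*255
    k=np.zeros_like(m);x0,y0,x1,y1=box;k[y0:y1,x0:x1]=m[y0:y1,x0:x1];return k
def blobs(m,mn=40):
    n,l,st,c=cv2.connectedComponentsWithStats(m)
    return [(st[i],c[i],l==i) for i in range(1,n) if st[i,4]>=mn]
def jars(im=None,box=(110,150,345,330)):
    if im is None: im=snap("top")
    return [(onz("top",*c,.04).round(4)[:2],s[2:],c.round(1)) for s,c,_ in blobs(wm(im,box)) if s[4]<420]
E
python3 - <<'E'
from h import *
im=cv2.imread("pics/top0.png")
for j in jars(im):print(*j)
m=wm(im,(320,165,410,330))
for s,c,k in blobs(m):
    print(s,c)
    cn,_=cv2.findContours(k.astype(np.uint8),0,2);cn=max(cn,key=cv2.contourArea)
    ap=cv2.approxPolyDP(cn,3,True)[:,0];print([(tuple(p),tuple(onz("top",*p,.008)[:2].round(4))) for p in ap.tolist()])
m=wm(im,(120,165,160,300))
for s,c,k in blobs(m):print(s,c,cv2.minAreaRect(np.argwhere(k)[:,::-1].astype(np.float32)))
E
```

```text
[0.6554 0.1867] [ 17  16 221] [212.9 188.4]
[0.6362 0.0947] [ 18  17 222] [257.9 197.1]
[0.5505 0.185 ] [ 17  17 230] [212.8 239.1]
[0.5437 0.0859] [ 22  21 299] [262.1 241.8]
[ 0.5256 -0.069 ] [ 11  23 240] [339.3 249.8]
[0.4791 0.1962] [ 17  18 234] [206.6 274.5]
[0.4729 0.0958] [ 17  17 237] [257. 277.]
[384 186  12 116 360] [389.58611111 244.02777778]
[((384, 186), (np.float64(0.6646), np.float64(-0.1663))), ((394, 301), (np.float64(0.4238), np.float64(-0.1795)))]
[ 334  194   54  112 4242] [364.2204149  250.02215936]
[((380, 194), (np.float64(0.6475), np.float64(-0.1575))), ((346, 196), (np.float64(0.644), np.float64(-0.0862))), ((348, 237), (np.float64(0.5569), np.float64(-0.0887))), ((334, 240), (np.float64(0.551), np.float64(-0.0596))), ((335, 261), (np.float64(0.5072), np.float64(-0.0609))), ((350, 263), (np.float64(0.5027), np.float64(-0.0917))), ((352, 305), (np.float64(0.4168), np.float64(-0.094))), ((387, 303), (np.float64(0.42), np.float64(-0.1651)))]
[129 174  18  55 753] [137.86719788 196.36520584] ((137.5, 201.0), (54.0, 17.0), 90.0)
[130 241  18  49 795] [138.26037736 266.79748428] ((138.5, 265.0), (48.0, 17.0), 90.0)
```

Run:
```python
from h import *
im=cv2.imread("pics/top0.png").astype(float)
g=(im[...,2]-im[...,0])  # white: ~+, bg: -
g=cv2.GaussianBlur(g,(3,3),0)
def edge_row(v,u0,u1):  # crossing along row, rising
    a=g[v,u0:u1];t=(np.percentile(a,10)+np.percentile(a,90))/2
    i=np.where((a[:-1]<t)&(a[1:]>=t))[0][0];return u0+i+(t-a[i])/(a[i+1]-a[i])
leg=np.array([onz("top",edge_row(v,338,362),v,.008)[:2] for v in list(range(201,233))+list(range(268,300))])
tab=np.array([onz("top",edge_row(v,322,346),v,.014)[:2] for v in range(243,259)])
p=np.polyfit(leg[:,0],leg[:,1],1);print("leg",p,np.degrees(np.arctan(p[0])),(np.polyval(p,leg[:,0])-leg[:,1]).std())
th=np.arctan(p[0])
q=np.polyfit(tab[:,0],tab[:,1],1);print("tab",q,np.degrees(np.arctan(q[0])))
for x in(.53,):print(np.polyval(p,x),np.polyval(q,x))
def edge_col(u,v0,v1,fall):
    a=g[v0:v1,u];a=-a if fall else a
    t=(np.percentile(a,10)+np.percentile(a,90))/2
    i=np.where((a[:-1]<t)&(a[1:]>=t))[0][0];return v0+i+(t-a[i])/(a[i+1]-a[i])
for us,z,r1,r2 in((range(337,345),.014,(228,250),(250,273)),(range(355,378),.008,(180,215),(285,320))):
    a=np.array([onz("top",u,edge_col(u,*r1,False),z)[:2] for u in us]).mean(0)
    b=np.array([onz("top",u,edge_col(u,*r2,True),z)[:2] for u in us]).mean(0)
    print(a,b,(a+b)/2,np.linalg.norm(a-b))
```

```text
leg [ 0.0361991  -0.10812059] 2.073150271647822 8.423355739633629e-05
tab [ 0.03363332 -0.07674332] 1.9263213353362483
-0.08893506657496171 -0.05891766072028359
[ 0.55315718 -0.07286888] [ 0.50491256 -0.07200167] [ 0.52903487 -0.07243527] 0.04825241735003405
[ 0.64727469 -0.12814288] [ 0.4157911  -0.12236796] [ 0.53153289 -0.12525542] 0.2315556213558001
```

```bash
cat >> h.py <<'E'
def plan(x,y,z,yaw=None):
    "shift in tool mm and turn to bring TCP to xyz, jaw yaw (deg, mod 180)"
    s=r.sense();R=s["tcp_rot"];d=R.T@(np.array([x,y,z])-s["ee_pos"])*1000
    cur=np.degrees(np.arctan2(R[1,1],R[0,1]));t=0
    if yaw is not None: t=-((yaw-cur+90)%180-90)
    print("shift",d.round(1),"turn",round(np.radians(t),4),"| tcp",s["ee_pos"].round(4),"yaw",round(cur,2),"q7",s["joint_pos"][6].round(1),"w",round(s["width"],4),"F",s["contact_force"].round(1),"t",round(s["clock"],2))
E
python3 -m crank '[[-60,-65,8,0],[-110,-121,16,0],[-160,-176,24,0],[-200,-220,30,0],[-200,-220,30,0]]' && python3 -m crank '[[-40,-44,6,0],[-80,-88,12,0],[-120,-132,18,0],[-160,-176,24,0],[-200,-220,30,0]]' && python3 -m crank '[[-40,-42,6,0.18],[-80,-84,12,0.36],[-110,-116,17,0.54],[-130,-137,20,0.72],[-130,-137,20,0.9]]' && python3 -c "
from h import *
plan(.5299,-.0719,.10,2.07)"
```

```text
clock: 0.72
ee_pos: [0.3086, 0.3578, 0.2007]
tcp_rot: [[-0.963, 0.269, -0.0], [0.269, 0.963, -0.001], [-0.0, -0.001, -1.0]]
contact_force: [1.4, 0.1, 0.8]
width: 0.0853
clock: 1.35
ee_pos: [0.4421, 0.0936, 0.1711]
tcp_rot: [[-0.964, 0.267, 0.0], [0.267, 0.964, 0.0], [-0.0, 0.0, -1.0]]
contact_force: [0.4, 0.1, 0.4]
width: 0.0854
clock: 1.98
ee_pos: [0.5305, -0.0747, 0.1506]
tcp_rot: [[-0.38, 0.925, -0.001], [0.925, 0.38, -0.001], [-0.001, -0.001, -1.0]]
contact_force: [-1.1, 1.2, 0.4]
width: 0.085
shift [ 2.9  0.6 50.6] turn 0.3534 | tcp [ 0.5305 -0.0747  0.1506] yaw 22.32 q7 30.1 w 0.085 F [-1.1  1.2  0.4] t 1.98
```

```bash
python3 -m crank '[[1,0,20,0.17],[3,0.6,40,0.3534],[3,0.6,60,0.3534],[3,0.6,80,0.3534],[3,0.6,95,0.3534]]' -0.5 60 && python3 -m crank '[[0,0,0,0]]'&& python3 -c "
from h import *
plan(.5299,-.0719,.004,2.07)
snap('top','t1.png',(290,160,410,320),4);snap('side','s1.png',(260,200,400,340),4)"
```

```text
clock: 2.6
ee_pos: [0.529, -0.0682, 0.0551]
tcp_rot: [[-0.047, 0.999, -0.001], [0.999, 0.047, 0.0], [0.0, -0.001, -1.0]]
contact_force: [0.3, -0.8, 0.5]
width: 0.064
clock: 2.72
ee_pos: [0.5284, -0.0683, 0.055]
tcp_rot: [[-0.047, 0.999, -0.003], [0.999, 0.047, 0.0], [0.0, -0.003, -1.0]]
contact_force: [0.2, 0.3, -0.4]
width: 0.064
shift [-3.7  1.5 51. ] turn 0.0104 | tcp [ 0.5284 -0.0683  0.055 ] yaw 2.67 q7 13.5 w 0.064 F [ 0.2  0.3 -0.4] t 2.73
```

View pics/t1.png

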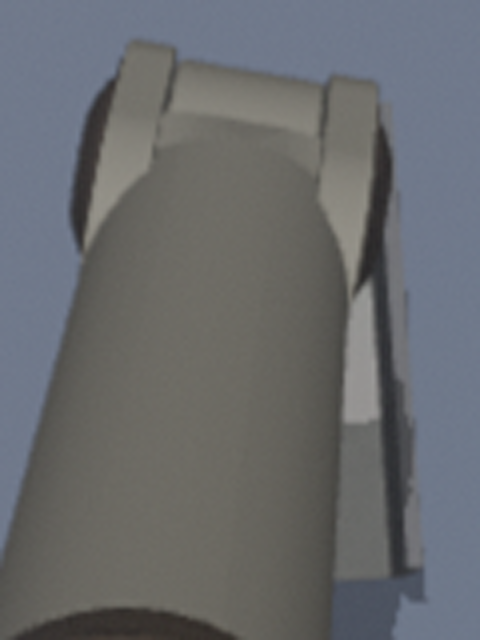

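View pics/s1.png

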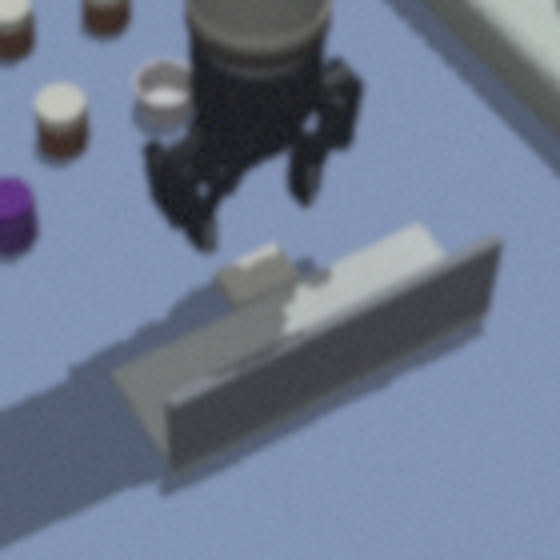

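Both views show the fingers open over the tab, which is at side crop (255,270). The screen has not been disturbed.

```bash
python3 -m crank '[[-3.7,1.5,20,0.01],[-3.7,1.5,35,0.01],[-3.7,1.5,45,0.01],[-3.7,1.5,50,0.01],[-3.7,1.5,50,0.01]]' && python3 -m crank '[[0,0,2,0],[0,0,4,0],[0,0,4,0]]' && python3 -c "
from h import *
plan(.5299,-.0719,.001,2.07)
snap('side','s2.png',(280,220,380,320),5)"
```

```text
clock: 3.45
ee_pos: [0.5311, -0.0719, 0.0061]
tcp_rot: [[-0.037, 0.999, -0.001], [0.999, 0.037, 0.0], [0.0, -0.001, -1.0]]
contact_force: [-0.1, 0.1, 0.2]
width: 0.0639
clock: 3.82
ee_pos: [0.5312, -0.072, 0.0023]
tcp_rot: [[-0.037, 0.999, -0.0], [0.999, 0.037, 0.0], [0.0, -0.0, -1.0]]
contact_force: [-1.0, -0.3, 0.1]
width: 0.0639
shift [ 0.2 -1.3  1.3] turn 0.0006 | tcp [ 0.5312 -0.072   0.0023] yaw 2.1 q7 14.5 w 0.0639 F [-1.  -0.3  0.1] t 3.83
```

View pics/s2.png

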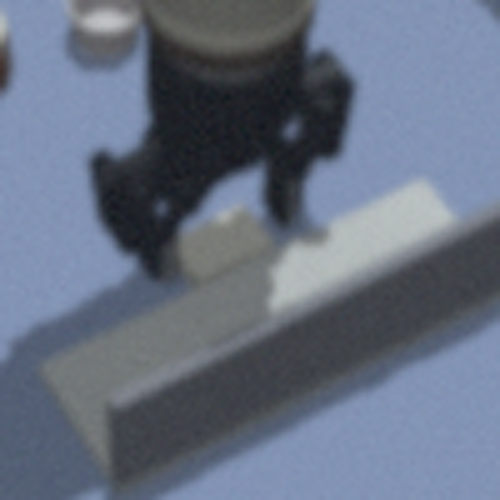

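The tips straddle the tab with a gap on each side. I'll close now.

```bash
python3 -m crank '[[0,-1,1,0],[0,-1,1,0],[0,-1,1,0],[0,-1,1,0],[0,-1,1,0]]' 0.6 70 && python3 -m crank '[[0,0,0,0],[0,0,0,0]]' && python3 -c "
from h import *
plan(.5299,-.0719,.001,2.07)"
```

```text
clock: 4.5
ee_pos: [0.5306, -0.0721, 0.0018]
tcp_rot: [[-0.037, 0.999, 0.001], [0.999, 0.037, 0.0], [0.0, 0.001, -1.0]]
contact_force: [-1.0, -0.0, 5.6]
width: 0.044
clock: 4.75
ee_pos: [0.5306, -0.0721, 0.0018]
tcp_rot: [[-0.036, 0.999, 0.001], [0.999, 0.036, 0.0], [0.0, 0.001, -1.0]]
contact_force: [-0.6, -0.1, 5.6]
width: 0.0441
shift [ 0.2 -0.7  0.8] turn 0.0003 | tcp [ 0.5306 -0.0721  0.0018] yaw 2.09 q7 14.6 w 0.0441 F [-0.6 -0.1  5.6] t 4.75
```

```bash
python3 -m crank '[[-1,0,-8.4,0],[-2.7,0,-16.7,0],[-5.1,0,-24.9,0],[-8.3,0,-32.8,0],[-12,0,-40.3,0]]' && python3 -c "
from h import *
plan(.5299,-.0719,.001,2.07)
snap('side','s3.png',(250,190,410,330),4)"
```

```text
clock: 5.38
ee_pos: [0.5306, -0.0844, 0.0421]
tcp_rot: [[-0.037, 0.999, -0.0], [0.999, 0.037, -0.0], [-0.0, -0.0, -1.0]]
contact_force: [0.9, -0.3, -5.2]
width: 0.0441
shift [12.5 -0.3 41.1] turn 0.0004 | tcp [ 0.5306 -0.0844  0.0421] yaw 2.09 q7 15.1 w 0.0441 F [ 0.9 -0.3 -5.2] t 5.38
```

View pics/s3.png

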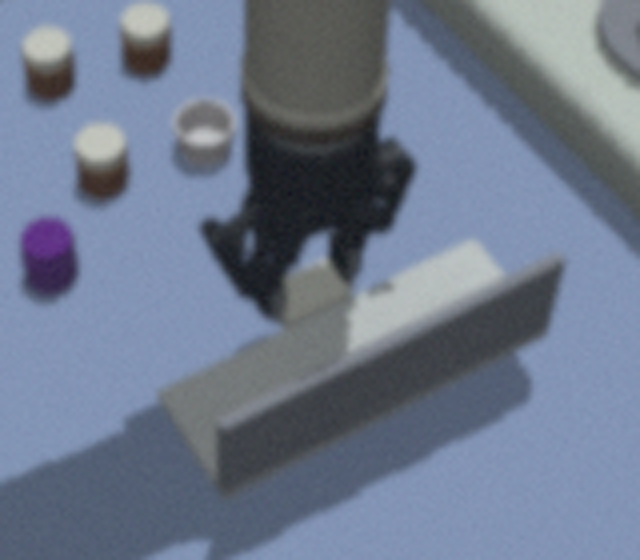

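```bash
cat >> h.py <<'E'
C0=np.array([.5334,-.1688,0]);TH=np.radians(2.07)
def spt(x,y,z,phi,C=C0,lift=0):
    "screen point to world at tip angle phi"
    p=np.radians(phi);d=np.array([np.cos(TH),np.sin(TH),0]);n=np.array([-np.sin(TH),np.cos(TH),0]);u=np.array([0,0,1.])
    return C+d*x+(n*np.cos(p)+u*np.sin(p))*y+(-n*np.sin(p)+u*np.cos(p))*z+u*lift
E
python3 - <<'E'
from h import *
for phi,l in((0,0),(25,0),(0,.04),(10,.02)):
    print(phi,l,[tuple(np.round(proj("side",spt(*q,phi,lift=l)),1)) for q in((-.115,0,0),(-.115,0,.08),(-.115,.08,.008),(.115,0,.08),(.115,0,0))])
E
```

```text
0 0 [(np.float64(303.5), np.float64(319.3)), (np.float64(302.9), np.float64(301.6)), (np.float64(287.4), np.float64(293.0)), (np.float64(385.8), np.float64(260.2)), (np.float64(381.9), np.float64(279.0))]
25 0 [(np.float64(303.5), np.float64(319.3)), (np.float64(310.4), np.float64(314.6)), (np.float64(288.9), np.float64(288.9)), (np.float64(393.9), np.float64(271.8)), (np.float64(381.9), np.float64(279.0))]
0 0.04 [(np.float64(303.2), np.float64(310.7)), (np.float64(302.5), np.float64(291.9)), (np.float64(286.7), np.float64(284.0)), (np.float64(388.0), np.float64(249.9)), (np.float64(383.8), np.float64(269.8))]
10 0.02 [(np.float64(303.3), np.float64(315.1)), (np.float64(305.8), np.float64(301.8)), (np.float64(287.3), np.float64(286.2)), (np.float64(390.3), np.float64(259.4)), (np.float64(382.9), np.float64(274.5))]
```

The screen was lifted whole, because the pinch was too tight for the tab to turn. I'll set it back down and retry with the lightest grip.

```bash
python3 -m crank '[[3.7,0,7.5,0],[6.9,0,15.4,0],[9.3,0,23.6,0],[11,0,31.9,0],[12,0,39.5,0]]' && python3 -m crank '[[0,0,0,0],[0,0,0,0],[0,0,0,0]]' 0.6 20 && python3 -c "
from h import *
plan(.5299,-.0719,.001,2.07)"
python3 -m crank '[[-0.5,0,-4.2,0],[-1,0,-8.4,0],[-1.7,0,-12.5,0],[-2.7,0,-16.7,0],[-2.7,0,-16.7,0]]' && python3 -c "
from h import *
plan(.5299,-.0719,.001,2.07)
snap('side','s4.png',(250,190,410,330),4)"
```

```text
clock: 6.05
ee_pos: [0.53, -0.0719, 0.0015]
tcp_rot: [[-0.037, 0.999, -0.001], [0.999, 0.037, 0.0], [0.0, -0.001, -1.0]]
contact_force: [-14.5, 0.8, 75.5]
width: 0.0443
clock: 6.42
ee_pos: [0.5302, -0.072, 0.0021]
tcp_rot: [[-0.037, 0.999, -0.0], [0.999, 0.037, 0.0], [0.0, -0.0, -1.0]]
contact_force: [-2.3, 1.0, -0.6]
width: 0.0438
shift [ 0.1 -0.3  1.1] turn 0.0005 | tcp [ 0.5302 -0.072   0.0021] yaw 2.1 q7 14.5 w 0.0438 F [-2.3  1.  -0.6] t 6.42
clock: 7.05
ee_pos: [0.5308, -0.075, 0.0192]
tcp_rot: [[-0.036, 0.999, 0.001], [0.999, 0.036, -0.0], [-0.0, 0.001, -1.0]]
contact_force: [-0.1, -0.3, -5.7]
width: 0.0443
shift [ 3.1 -0.8 18.2] turn 0.0003 | tcp [ 0.5308 -0.075   0.0192] yaw 2.09 q7 14.5 w 0.0443 F [-0.1 -0.3 -5.7] t 7.05
```

View pics/s4.png

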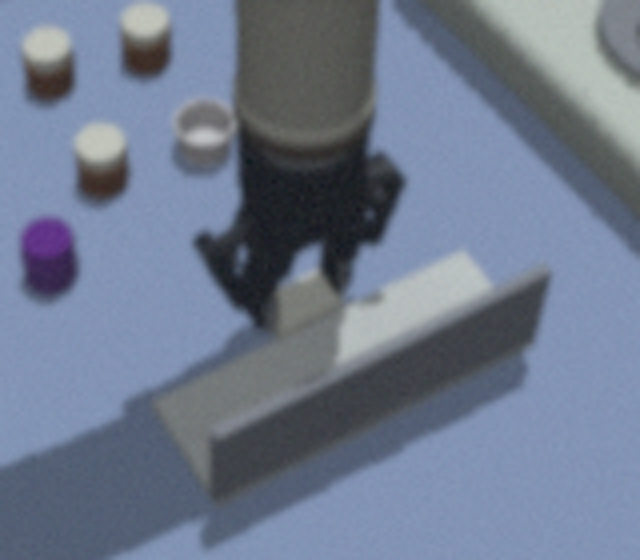

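Still lifted whole: the corner's shadow is detached at crop (210,540). The contact patch is too large, so I'll set it down slowly and re-grip with only the pad edges, higher and near the tab's end.

```bash
python3 -m crank '[[0.6,0,4,0],[1.2,0,8,0],[1.8,0,11,0],[2.2,0,13,0],[2.5,0,14.5,0]]' && python3 -m crank '[[0,0,0.7,0],[0,0,1.4,0],[0,0,2,0],[0,0,2,0]]' && python3 -m crank '[[0,0,0,0],[0,0,0,0],[0,0,0,0],[0,0,0,0]]' -0.4 20 && python3 -m crank '[[0,0,-3,0],[6,0,-6,0],[15,0,-6,0],[15,0,-6,0],[15,0,-6,0]]' && python3 -m crank '[[0,0,0,0],[0,0,0,0],[0,0,0,0],[0,0,0,0]]' 0.6 20 && python3 -c "
from h import *
plan(.5299,-.0719,.001,2.07)
snap('side','s5.png',(250,190,410,330),4)"
```

```text
clock: 7.72
ee_pos: [0.5302, -0.0723, 0.0041]
tcp_rot: [[-0.037, 0.999, -0.0], [0.999, 0.037, 0.0], [0.0, -0.0, -1.0]]
contact_force: [-0.3, -0.4, -4.2]
width: 0.0437
clock: 8.22
ee_pos: [0.5303, -0.0721, 0.0024]
tcp_rot: [[-0.037, 0.999, -0.0], [0.999, 0.037, 0.0], [0.0, 0.0, -1.0]]
contact_force: [-2.1, 0.3, -1.9]
width: 0.0445
clock: 8.72
ee_pos: [0.5305, -0.0724, 0.0024]
tcp_rot: [[-0.037, 0.999, 0.0], [0.999, 0.037, -0.0], [-0.0, 0.0, -1.0]]
contact_force: [0.0, 0.5, -1.2]
width: 0.0593
clock: 9.35
ee_pos: [0.5297, -0.0571, 0.0082]
tcp_rot: [[-0.037, 0.999, -0.0], [0.999, 0.037, -0.0], [-0.0, -0.0, -1.0]]
contact_force: [0.0, -0.2, -0.6]
width: 0.0596
clock: 9.85
ee_pos: [0.5297, -0.0575, 0.0084]
tcp_rot: [[-0.036, 0.999, 0.0], [0.999, 0.036, -0.0], [-0.0, 0.0, -1.0]]
contact_force: [-0.9, 0.3, 4.5]
width: 0.0444
shift [-14.4  -0.3   7.4] turn 0.0002 | tcp [ 0.5297 -0.0575  0.0084] yaw 2.08 q7 12.9 w 0.0444 F [-0.9  0.3  4.5] t 9.85
```

View pics/s5.png

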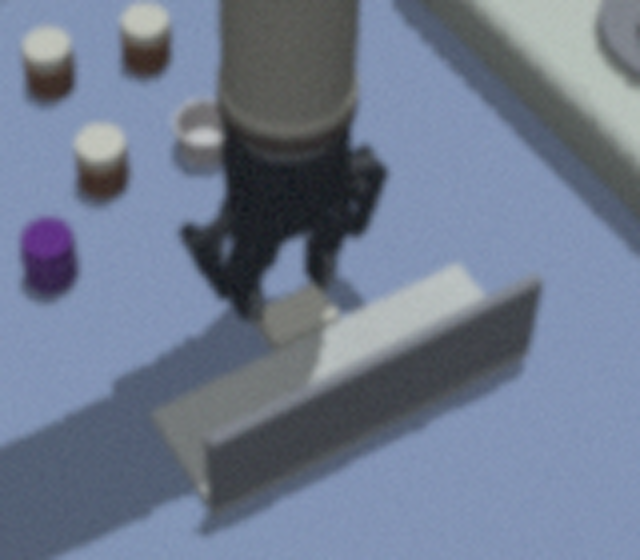

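```bash
python3 -m crank '[[-0.5,0,-3.7,0],[-1,0,-7.4,0],[-1.7,0,-11,0],[-2.5,0,-14.5,0],[-2.5,0,-14.5,0]]' && python3 -c "
from h import *
plan(.5299,-.0719,.001,2.07)
snap('side','s6.png',(250,190,410,330),4)"
```

```text
clock: 10.52
ee_pos: [0.5298, -0.0601, 0.023]
tcp_rot: [[-0.036, 0.999, 0.0], [0.999, 0.036, -0.0], [-0.0, 0.0, -1.0]]
contact_force: [-0.1, -1.6, -1.7]
width: 0.0442
shift [-11.8  -0.3  22. ] turn 0.0001 | tcp [ 0.5298 -0.0601  0.023 ] yaw 2.08 q7 12.9 w 0.0442 F [-0.1 -1.6 -1.7] t 10.53
```

View pics/s6.png

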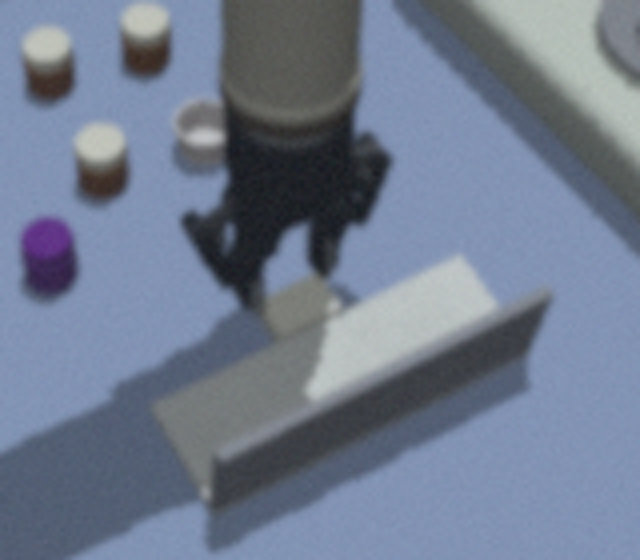

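The corner stays put at crop (210,500) and the foot is leaning, so it is now tipping. I'll continue the arc.

```bash
python3 -m crank '[[-1.8,0,-6.3,0],[-3.8,0,-12.3,0],[-7.4,0,-20.7,0],[-11.8,0,-28.9,0],[-16.8,0,-36.6,0]]' && python3 -c "
from h import *
plan(.5299,-.0719,.001,2.07)
snap('side','s7.png',(250,190,410,330),4)"
```

```text
clock: 11.2
ee_pos: [0.5302, -0.077, 0.06]
tcp_rot: [[-0.036, 0.999, -0.0], [0.999, 0.036, 0.0], [0.0, -0.0, -1.0]]
contact_force: [-1.1, -1.4, -1.6]
width: 0.0439
shift [ 5.1 -0.1 59. ] turn 0.0004 | tcp [ 0.5302 -0.077   0.06  ] yaw 2.09 q7 14.0 w 0.0439 F [-1.1 -1.4 -1.6] t 11.2
```

View pics/s7.png

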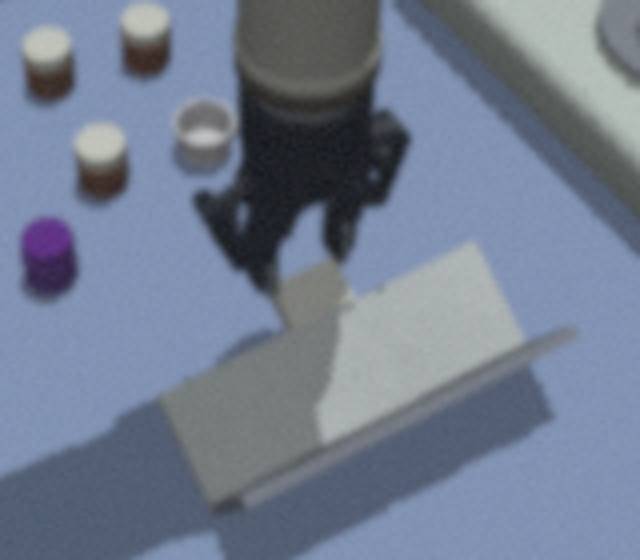

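```bash
python3 -m crank '[[-5.7,0,-7.2,0],[-12,0,-13.9,0],[-18.9,0,-20,0],[-26.3,0,-25.6,0],[-34.1,0,-30.4,0]]' && python3 -c "
from h import *
plan(.5299,-.0719,.001,2.07)
snap('side','s8.png',(250,190,410,330),4)"
```

```text
clock: 11.88
ee_pos: [0.5318, -0.1108, 0.0904]
tcp_rot: [[-0.037, 0.999, 0.0], [0.999, 0.037, 0.001], [0.001, 0.0, -1.0]]
contact_force: [-1.6, 1.5, 2.6]
width: 0.0441
shift [38.8 -0.4 89.4] turn 0.0008 | tcp [ 0.5318 -0.1108  0.0904] yaw 2.12 q7 17.1 w 0.0441 F [-1.6  1.5  2.6] t 11.88
```

View pics/s8.png

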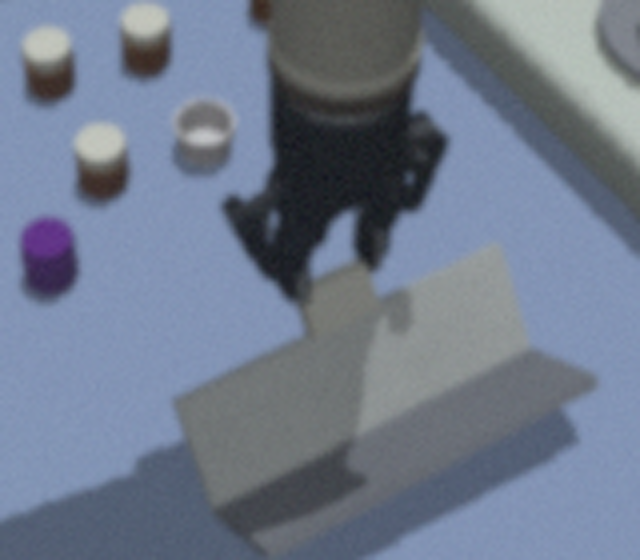

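```bash
python3 -m crank '[[-11.6,0,-5.6,0],[-23.8,0,-9.8,0],[-36.4,0,-12.4,0],[-47.4,0,-13.4,0],[-54.7,0,-13.5,0]]' && python3 -m crank '[[-2,0,0,0],[-4,0,0.2,0],[-6,0,0.4,0],[-8,0,0.6,0],[-8,0,0.6,0]]' && python3 -c "
from h import *
plan(.5299,-.0719,.001,2.07)
snap('side','s9.png',(250,190,410,330),4)"
```

```text
clock: 12.55
ee_pos: [0.5338, -0.168, 0.1047]
tcp_rot: [[-0.035, 0.999, 0.001], [0.999, 0.035, -0.001], [-0.001, 0.001, -1.0]]
contact_force: [-4.0, -1.1, 10.3]
width: 0.0442
clock: 13.18
ee_pos: [0.5341, -0.1763, 0.1044]
tcp_rot: [[-0.035, 0.999, 0.001], [0.999, 0.035, -0.002], [-0.002, 0.001, -1.0]]
contact_force: [-4.6, -0.5, 12.2]
width: 0.0443
shift [104.7  -0.7 103.2] turn -0.0012 | tcp [ 0.5341 -0.1763  0.1044] yaw 2.0 q7 23.6 w 0.0443 F [-4.6 -0.5 12.2] t 13.18
```

View pics/s9.png

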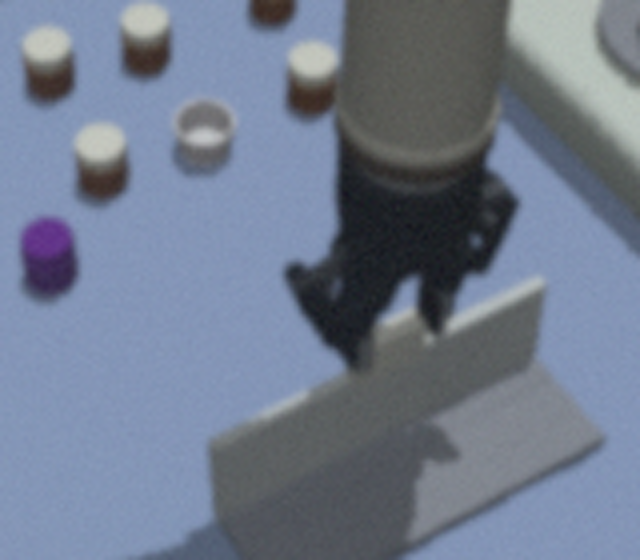

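The screen stands on its foot, with the white leg vertical. I'll release and back off upward.

```bash
python3 -m crank '[[0,0,0,0],[0,0,0,0],[0,0,0,0],[0,0,0,0]]' -0.4 20 && python3 -m crank '[[0,0,-10,0],[0,0,-25,0],[0,0,-45,0],[0,0,-70,0],[0,0,-90,0]]' && python3 -m crank '[[60,0,0,0],[120,0,0,0],[180,0,0,0],[230,0,0,0],[240,0,0,0]]' && python3 -c "
from h import *
plan(.5299,-.0719,.001,2.07)
snap('side','s10.png',(250,190,410,330),4);snap('top','t10.png',(180,150,420,330),3.3)"
```

```text
clock: 13.72
ee_pos: [0.534, -0.1733, 0.1025]
tcp_rot: [[-0.037, 0.999, -0.0], [0.999, 0.037, 0.0], [0.0, -0.0, -1.0]]
contact_force: [0.2, 0.2, -0.3]
width: 0.0598
clock: 14.35
ee_pos: [0.5346, -0.1736, 0.1951]
tcp_rot: [[-0.037, 0.999, 0.002], [0.999, 0.037, -0.001], [-0.001, 0.002, -1.0]]
contact_force: [0.4, 0.2, 1.2]
width: 0.0597
clock: 14.98
ee_pos: [0.5251, 0.0714, 0.1941]
tcp_rot: [[-0.043, 0.999, 0.002], [0.999, 0.043, 0.002], [0.002, 0.002, -1.0]]
contact_force: [0.3, 0.4, 0.7]
width: 0.0597
shift [-143.8   -1.8  192.8] turn 0.0073 | tcp [0.5251 0.0714 0.1941] yaw 2.49 q7 -6.0 w 0.0597 F [0.3 0.4 0.7] t 14.97
```

View pics/s10.png

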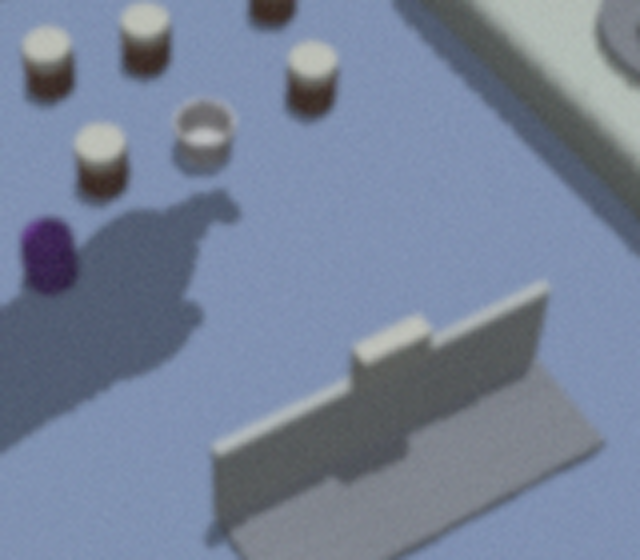

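View pics/t10.png

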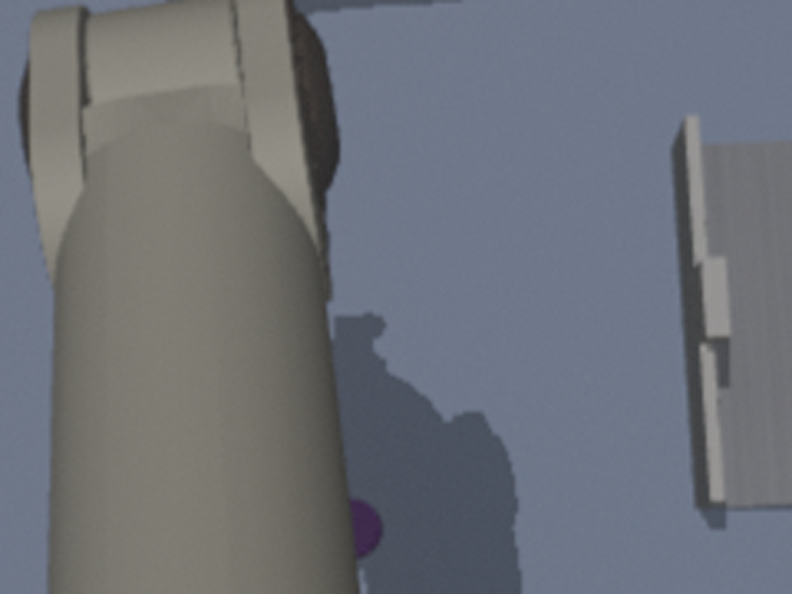

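Run:
```python
from h import *
im=snap("top").astype(float);np.save("t11.npy",im)
b=cv2.GaussianBlur(im,(3,3),0)
g=b[...,2]
P=[]
for v in list(range(190,222))+list(range(258,297)):
    a=g[v,376:400];a=a[:a.argmax()+1]
    t=(a.max()+a.min())/2;i=np.where((a[:-1]<t)&(a[1:]>=t))[0][-1];u=376+i+(t-a[i])/(a[i+1]-a[i]);P.append(onz("top",u,v,.08)[:2])
P=np.array(P);p=np.polyfit(P[:,0],P[:,1],1);res=P[:,1]-np.polyval(p,P[:,0]);P=P[abs(res)<.002];p=np.polyfit(P[:,0],P[:,1],1)
print(len(P),p,np.degrees(np.arctan(p[0])),np.polyval(p,[.42,.53,.65]))
for u,v in((388.5,184.8),(396.5,301.5)):print(onz("top",u,v,.08))
# foot end z=.08 along  foot top z=.008 ends, base of face
for u in (410,):
  col=b[170:320,u];print((col[:,2]-col[:,0]).round()[::1].astype(int).tolist())
```

```text
71 [ 0.03500438 -0.18674504] 2.0047847168225674 [-0.1720432  -0.16819272 -0.16399219]
[ 0.64820149 -0.16723141  0.08      ]
[ 0.4181015  -0.17539136  0.08      ]
[-28, -28, -28, -27, -27, -27, -27, -27, -27, -27, -28, -28, -27, -28, -27, -27, -27, -27, -27, -28, -28, -26, -20, -12, -6, -6, -6, -6, -6, -6, -6, -6, -6, -5, -5, -5, -5, -5, -6, -6, -6, -6, -6, -6, -5, -5, -5, -6, -6, -6, -5, -5, -5, -6, -6, -6, -6, -6, -6, -6, -6, -6, -6, -6, -6, -6, -6, -6, -6, -6, -6, -5, -6, -6, -6, -6, -6, -6, -6, -6, -6, -6, -6, -6, -6, -6, -6, -6, -6, -6, -6, -6, -6, -6, -6, -6, -6, -6, -6, -6, -6, -6, -6, -6, -6, -6, -5, -6, -6, -6, -6, -6, -6, -6, -6, -6, -6, -6, -6, -6, -6, -6, -6, -6, -6, -6, -6, -6, -6, -6, -6, -6, -7, -13, -22, -26, -27, -27, -27, -27, -27, -28, -28, -28, -28, -27, -27, -28, -28, -28]
```

Run:
```python
from h import *
plan(.6362,.0947,.12,92.07)
```

```text
shift [ 24.7 111.6  73.6] turn -1.5701 | tcp [0.5255 0.0659 0.1935] yaw 2.11 q7 -5.9 w 0.06 F [-0.  -0.3 -0.3] t 15.12
```

```bash
python3 -m crank '[[6,30,15,-0.18],[12,60,30,-0.36],[18,90,45,-0.54],[24.7,111.6,60,-0.72],[24.7,111.6,73.6,-0.9]]' -0.35 40 && python3 -m crank '[[0,0,0,-0.18],[0,0,0,-0.36],[0,0,0,-0.54],[0,0,0,-0.67],[0,0,0,-0.67]]' && python3 -m crank '[[0,0,0,0]]'
python3 - <<'E'
from h import *
plan(.6362,.0947,.010,92.07)
im=snap("top","t12.png")
for j in jars(im):print(*j)
E
```

```text
clock: 15.75
ee_pos: [0.6378, 0.0924, 0.1185]
tcp_rot: [[-0.807, 0.591, 0.001], [0.591, 0.807, -0.001], [-0.002, -0.0, -1.0]]
contact_force: [0.7, -0.3, 0.9]
width: 0.0578
clock: 16.38
ee_pos: [0.6362, 0.0919, 0.1191]
tcp_rot: [[-1.0, -0.031, -0.0], [-0.031, 1.0, -0.001], [0.0, -0.001, -1.0]]
contact_force: [-0.5, -0.6, 0.2]
width: 0.0577
clock: 16.5
ee_pos: [0.636, 0.0934, 0.1191]
tcp_rot: [[-1.0, -0.031, -0.0], [-0.031, 1.0, -0.001], [0.0, -0.001, -1.0]]
contact_force: [-0.5, 0.2, -0.4]
width: 0.0577
shift [ -0.2   1.4 109.1] turn -0.0051 | tcp [0.636  0.0934 0.1191] yaw 91.78 q7 73.8 w 0.0577 F [-0.5  0.2 -0.4] t 16.5
[0.55   0.1882] [ 13  18 185] [211.2 239.3]
[0.4789 0.1962] [ 18  18 241] [206.6 274.6]
```

View pics/t12.png

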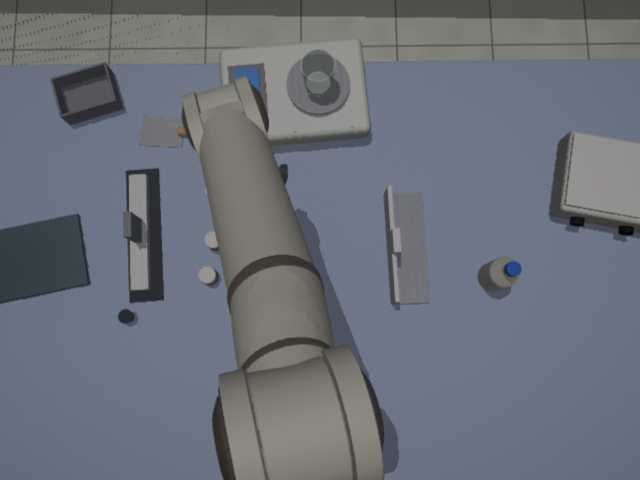

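```bash
python3 -m crank '[[-0.2,1.4,40,0],[-0.2,1.4,75,0],[-0.2,1.4,95,0],[-0.2,1.4,107,0],[-0.2,1.4,109,0]]' && python3 -m crank '[[0,0,0,0],[0,0,0,0],[0,0,0,0],[0,0,0,0]]' 0.6 40 && python3 -m crank '[[0,0,-20,0],[0,0,-45,0],[0,0,-70,0],[0,0,-70,0]]'
python3 - <<'E'
from h import *
plan(.617,-.095,.080,92.07)
snap('side','s12.png',(200,130,400,330),3)
E
```

```text
clock: 17.18
ee_pos: [0.6359, 0.0967, 0.0098]
tcp_rot: [[-0.999, -0.036, -0.0], [-0.036, 0.999, -0.0], [0.0, -0.0, -1.0]]
contact_force: [-0.5, 0.6, 0.2]
width: 0.0576
clock: 17.68
ee_pos: [0.6371, 0.097, 0.0114]
tcp_rot: [[-0.999, -0.036, 0.002], [-0.036, 0.999, 0.0], [-0.002, 0.0, -1.0]]
contact_force: [0.1, -0.5, 7.5]
width: 0.0346
clock: 18.18
ee_pos: [0.6379, 0.0971, 0.0833]
tcp_rot: [[-0.999, -0.036, 0.005], [-0.036, 0.999, 0.001], [-0.005, 0.001, -1.0]]
contact_force: [1.6, 0.1, -1.0]
width: 0.0346
shift [  27.8 -191.2    3.1] turn -0.0004 | tcp [0.6379 0.0971 0.0833] yaw 92.05 q7 73.1 w 0.0346 F [ 1.6  0.1 -1. ] t 18.18
```

View pics/s12.png

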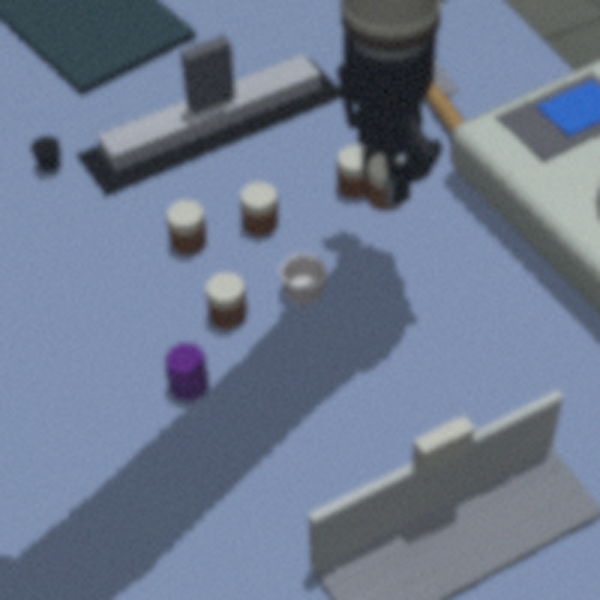

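```bash
python3 -m crank '[[7,-45,0,0],[14,-95,0,0],[21,-145,0,0],[27,-191,0,0],[27,-191,0,0]]' && python3 -m crank '[[0,0,0,0],[0,0,30,0],[0,0,50,0]]'
python3 - <<'E'
from h import *
plan(.617,-.095,.012,92.07)
im=snap("top")
for j in jars(im):print(*j)
E
```

```text
clock: 18.85
ee_pos: [0.6137, -0.1023, 0.0787]
tcp_rot: [[-1.0, -0.027, -0.003], [-0.027, 1.0, -0.003], [0.003, -0.003, -1.0]]
contact_force: [-1.6, 0.7, -0.4]
width: 0.0343
clock: 19.23
ee_pos: [0.6152, -0.0926, 0.0286]
tcp_rot: [[-0.999, -0.039, -0.002], [-0.039, 0.999, 0.001], [0.002, 0.001, -1.0]]
contact_force: [-0.8, 0.3, -0.6]
width: 0.0342
shift [-1.8 -2.5 16.6] turn 0.0026 | tcp [ 0.6152 -0.0926  0.0286] yaw 92.22 q7 89.9 w 0.0342 F [-0.8  0.3 -0.6] t 19.23
[ 0.7154 -0.0717] [ 10  24 170] [338.9 158.6]
[0.6552 0.1866] [ 18  16 224] [212.9 188.5]
[0.5505 0.185 ] [ 17  17 231] [212.9 239.1]
[0.5441 0.0862] [ 22  21 309] [262.  241.6]
[0.4788 0.196 ] [ 17  17 236] [206.7 274.6]
[0.4727 0.0955] [ 18  17 240] [257.2 277.1]
```

```bash
python3 -m crank '[[-1,-1,8,0],[-1.8,-2.5,14,0],[-1.8,-2.5,17,0],[-1.8,-2.5,17,0]]' && python3 -m crank '[[0,0,0,0],[0,0,0,0],[0,0,0,0],[0,0,0,0]]' -0.35 && python3 -m crank '[[0,0,-20,0],[0,0,-45,0],[0,0,-75,0],[0,0,-105,0]]' && python3 -m crank '[[-12,50,0,0],[-25,105,0,0],[-37,160,0,0],[-45,220,0,0],[-50,280,0,0]]' && python3 -m crank '[[0,0,0,0],[0,0,0,0]]'
python3 - <<'E'
from h import *
plan(.655,.187,.014,92.07)
snap('side','s13.png',(200,130,400,330),3)
E
```

```text
clock: 19.77
ee_pos: [0.6178, -0.0977, 0.0133]
tcp_rot: [[-0.999, -0.036, 0.0], [-0.036, 0.999, -0.0], [-0.0, -0.0, -1.0]]
contact_force: [-0.6, -0.6, -0.5]
width: 0.0343
clock: 20.27
ee_pos: [0.6177, -0.0976, 0.0132]
tcp_rot: [[-0.999, -0.036, 0.0], [-0.036, 0.999, -0.0], [-0.0, -0.0, -1.0]]
contact_force: [-0.1, -0.3, -0.2]
width: 0.0577
clock: 20.78
ee_pos: [0.6181, -0.0976, 0.1206]
tcp_rot: [[-0.999, -0.036, 0.001], [-0.036, 0.999, -0.0], [-0.001, -0.0, -1.0]]
contact_force: [0.3, 0.4, -0.4]
width: 0.0574
clock: 21.4
ee_pos: [0.6584, 0.1859, 0.12]
tcp_rot: [[-0.999, -0.035, 0.002], [-0.035, 0.999, 0.0], [-0.002, 0.0, -1.0]]
contact_force: [-0.3, -0.8, -0.2]
width: 0.0575
clock: 21.65
ee_pos: [0.6577, 0.1843, 0.1191]
tcp_rot: [[-0.999, -0.037, 0.001], [-0.037, 0.999, -0.0], [-0.001, -0.0, -1.0]]
contact_force: [0.2, -1.1, -0.4]
width: 0.0578
shift [  2.7   2.9 105.1] turn 0.0009 | tcp [0.6577 0.1843 0.1191] yaw 92.12 q7 66.5 w 0.0578 F [ 0.2 -1.1 -0.4] t 21.65
```

View pics/s13.png

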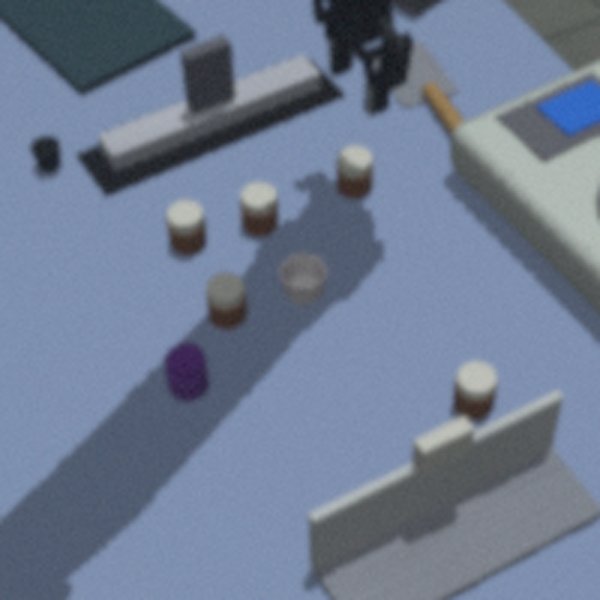

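The first jar stands upright at its slot, side crop (475,390). Next is the jar at (0.655, 0.187).

```bash
python3 -m crank '[[2.7,2.9,40,0],[2.7,2.9,75,0],[2.7,2.9,95,0],[2.7,2.9,103,0],[2.7,2.9,105,0]]' && python3 -m crank '[[0,0,0,0],[0,0,0,0],[0,0,0,0],[0,0,0,0]]' 0.6 40 && python3 -m crank '[[0,0,-20,0],[0,0,-45,0],[0,0,-70,0],[0,0,-70,0]]' && python3 -m crank '[[18,-45,0,0],[36,-100,0,0],[54,-155,0,0],[72,-215,0,0],[90,-270,0,0]]' && python3 -m crank '[[0,-10,0,0],[0,-10,20,0],[0,-10,45,0],[0,-10,50,0],[0,-10,50,0]]'
python3 - <<'E'
from h import *
plan(.575,-.0965,.0145,92.07)
im=snap("top")
for j in jars(im):print(*j)
E
```

```text
clock: 22.32
ee_pos: [0.6554, 0.1864, 0.0135]
tcp_rot: [[-0.999, -0.035, 0.001], [-0.035, 0.999, 0.0], [-0.001, 0.0, -1.0]]
contact_force: [0.6, -0.1, 0.0]
width: 0.0579
clock: 22.82
ee_pos: [0.656, 0.1873, 0.0147]
tcp_rot: [[-0.999, -0.036, 0.002], [-0.036, 0.999, 0.001], [-0.003, 0.001, -1.0]]
contact_force: [-1.6, -0.1, 5.4]
width: 0.0341
clock: 23.32
ee_pos: [0.6569, 0.1876, 0.0866]
tcp_rot: [[-0.999, -0.036, 0.005], [-0.036, 0.999, 0.002], [-0.005, 0.001, -1.0]]
contact_force: [1.0, -0.0, -0.6]
width: 0.034
clock: 23.95
ee_pos: [0.5732, -0.0884, 0.0826]
tcp_rot: [[-0.999, -0.035, -0.001], [-0.035, 0.999, -0.0], [0.001, -0.0, -1.0]]
contact_force: [0.9, -0.2, -1.0]
width: 0.0342
clock: 24.58
ee_pos: [0.5746, -0.0941, 0.0321]
tcp_rot: [[-0.999, -0.038, -0.002], [-0.038, 0.999, 0.001], [0.002, 0.001, -1.0]]
contact_force: [0.0, 0.1, -0.6]
width: 0.0343
shift [-0.3 -2.4 17.6] turn 0.0023 | tcp [ 0.5746 -0.0941  0.0321] yaw 92.2 q7 89.7 w 0.0343 F [ 0.   0.1 -0.6] t 24.57
[ 0.6896 -0.0728] [ 12  51 415] [339.7 170.7]
[0.5504 0.185 ] [ 17  17 230] [212.9 239.1]
[0.5441 0.086 ] [ 22  21 309] [262.  241.6]
[0.4788 0.196 ] [ 17  17 235] [206.7 274.6]
[0.4727 0.0955] [ 18  17 240] [257.2 277.1]
```

```bash
python3 -m crank '[[0,-1,8,0],[0,-2.4,14,0],[0,-2.4,17,0],[0,-2.4,17.5,0]]' && python3 -m crank '[[0,0,0,0],[0,0,0,0],[0,0,0,0],[0,0,0,0]]' -0.35 && python3 -m crank '[[0,0,-20,0],[0,0,-45,0],[0,0,-75,0],[0,0,-105,0]]' && python3 -m crank '[[3,50,0,0],[6,105,0,0],[9,160,0,0],[12,220,0,0],[14,280,0,0]]' && python3 -m crank '[[0,0,0,0],[0,0,0,0]]'
python3 - <<'E'
from h import *
plan(.5504,.185,.0145,92.07)
E
```

```text
clock: 25.12
ee_pos: [0.5748, -0.0987, 0.0153]
tcp_rot: [[-0.999, -0.036, -0.0], [-0.036, 0.999, 0.0], [0.0, 0.0, -1.0]]
contact_force: [-0.3, 0.1, 0.4]
width: 0.0341
clock: 25.62
ee_pos: [0.5751, -0.0986, 0.0157]
tcp_rot: [[-0.999, -0.036, 0.0], [-0.036, 0.999, -0.0], [-0.0, -0.0, -1.0]]
contact_force: [-0.3, 0.2, -0.1]
width: 0.0577
clock: 26.12
ee_pos: [0.5753, -0.0986, 0.123]
tcp_rot: [[-0.999, -0.036, 0.001], [-0.036, 0.999, -0.0], [-0.001, -0.0, -1.0]]
contact_force: [0.8, -0.1, 0.3]
width: 0.0577
clock: 26.75
ee_pos: [0.5512, 0.1825, 0.1224]
tcp_rot: [[-0.999, -0.035, 0.002], [-0.035, 0.999, 0.0], [-0.002, 0.0, -1.0]]
contact_force: [1.2, -1.1, -0.8]
width: 0.0579
clock: 27.0
ee_pos: [0.5512, 0.1806, 0.1216]
tcp_rot: [[-0.999, -0.037, 0.001], [-0.037, 0.999, -0.0], [-0.001, -0.0, -1.0]]
contact_force: [-0.0, -0.0, -0.2]
width: 0.0577
shift [  0.8   4.5 107.1] turn 0.0006 | tcp [0.5512 0.1806 0.1216] yaw 92.11 q7 62.3 w 0.0577 F [-0.  -0.  -0.2] t 27.0
```

```bash
python3 -m crank '[[0.8,4.5,40,0],[0.8,4.5,75,0],[0.8,4.5,95,0],[0.8,4.5,105,0],[0.8,4.5,107,0]]' && python3 -m crank '[[0,0,0,0],[0,0,0,0],[0,0,0,0],[0,0,0,0]]' 0.6 40 && python3 -m crank '[[0,0,-20,0],[0,0,-45,0],[0,0,-70,0],[0,0,-70,0]]' && python3 -m crank '[[5,-45,0,0],[10,-100,0,0],[15,-155,0,0],[20,-215,0,0],[27,-270,0,0]]' && python3 -m crank '[[0,-12,0,0],[0,-12,20,0],[0,-12,45,0],[0,-12,50,0],[0,-12,50,0]]'
python3 - <<'E'
from h import *
plan(.533,-.098,.015,92.07)
im=snap("top")
for j in jars(im):print(*j)
E
```

```text
clock: 27.62
ee_pos: [0.5504, 0.1847, 0.0137]
tcp_rot: [[-0.999, -0.035, 0.0], [-0.035, 0.999, -0.0], [-0.0, -0.0, -1.0]]
contact_force: [0.5, 0.2, -1.3]
width: 0.0579
clock: 28.12
ee_pos: [0.551, 0.1855, 0.0148]
tcp_rot: [[-0.999, -0.036, 0.002], [-0.036, 0.999, 0.001], [-0.002, 0.0, -1.0]]
contact_force: [0.5, -1.7, 6.1]
width: 0.0341
clock: 28.62
ee_pos: [0.5519, 0.186, 0.0866]
tcp_rot: [[-0.999, -0.036, 0.005], [-0.036, 0.999, 0.002], [-0.005, 0.002, -1.0]]
contact_force: [-0.4, 0.3, 0.1]
width: 0.0338
clock: 29.25
ee_pos: [0.532, -0.0878, 0.0833]
tcp_rot: [[-0.999, -0.035, -0.001], [-0.035, 0.999, -0.0], [0.001, -0.0, -1.0]]
contact_force: [0.5, -0.0, -0.2]
width: 0.0342
clock: 29.88
ee_pos: [0.5329, -0.0967, 0.0334]
tcp_rot: [[-0.999, -0.037, -0.001], [-0.037, 0.999, 0.001], [0.001, 0.001, -1.0]]
contact_force: [-0.3, -0.7, -0.5]
width: 0.0344
shift [-0.  -1.3 18.4] turn 0.0008 | tcp [ 0.5329 -0.0967  0.0334] yaw 92.12 q7 89.2 w 0.0344 F [-0.3 -0.7 -0.5] t 29.88
[ 0.6305 -0.0742] [ 10  53 333] [340.9 198.8]
[0.5441 0.0861] [ 22  21 311] [262.  241.6]
[0.4788 0.1962] [ 18  17 237] [206.6 274.6]
[0.4725 0.0955] [ 18  18 239] [257.1 277.1]
```

```bash
python3 -m crank '[[0,-1,8,0],[0,-1.3,14,0],[0,-1.3,17.5,0],[0,-1.3,18,0]]' && python3 -m crank '[[0,0,0,0],[0,0,0,0],[0,0,0,0],[0,0,0,0]]' -0.35 && python3 -m crank '[[0,0,-20,0],[0,0,-45,0],[0,0,-75,0],[0,0,-105,0]]' && python3 -m crank '[[12,45,0,0],[25,90,0,0],[38,135,0,0],[48,170,0,0],[53,195,0,0]]' && python3 -m crank '[[0,0,0,0],[0,0,0,0]]'
python3 - <<'E'
from h import *
plan(.4727,.0955,.0145,92.07)
snap('side','s14.png',(200,130,400,330),3)
E
```

```text
clock: 30.42
ee_pos: [0.5329, -0.0988, 0.0152]
tcp_rot: [[-0.999, -0.036, -0.001], [-0.036, 0.999, 0.0], [0.001, 0.0, -1.0]]
contact_force: [1.1, -0.7, -0.7]
width: 0.0341
clock: 30.92
ee_pos: [0.5333, -0.0989, 0.0157]
tcp_rot: [[-0.999, -0.036, 0.0], [-0.036, 0.999, -0.0], [-0.0, -0.0, -1.0]]
contact_force: [-0.3, 0.2, 0.9]
width: 0.0575
clock: 31.42
ee_pos: [0.533, -0.0989, 0.1215]
tcp_rot: [[-0.999, -0.036, -0.0], [-0.036, 0.999, 0.0], [0.0, 0.0, -1.0]]
contact_force: [0.5, 0.1, 0.3]
width: 0.058
clock: 32.05
ee_pos: [0.4724, 0.096, 0.1208]
tcp_rot: [[-0.999, -0.038, 0.0], [-0.038, 0.999, 0.0], [-0.0, 0.0, -1.0]]
contact_force: [-0.8, -0.1, 1.1]
width: 0.0579
clock: 32.3
ee_pos: [0.4735, 0.093, 0.1206]
tcp_rot: [[-0.999, -0.035, 0.0], [-0.035, 0.999, -0.001], [-0.0, -0.001, -1.0]]
contact_force: [0.1, -1.5, -0.1]
width: 0.0574
shift [  0.7   2.6 106.1] turn -0.0009 | tcp [0.4735 0.093  0.1206] yaw 92.02 q7 68.8 w 0.0574 F [ 0.1 -1.5 -0.1] t 32.3
```

View pics/s14.png

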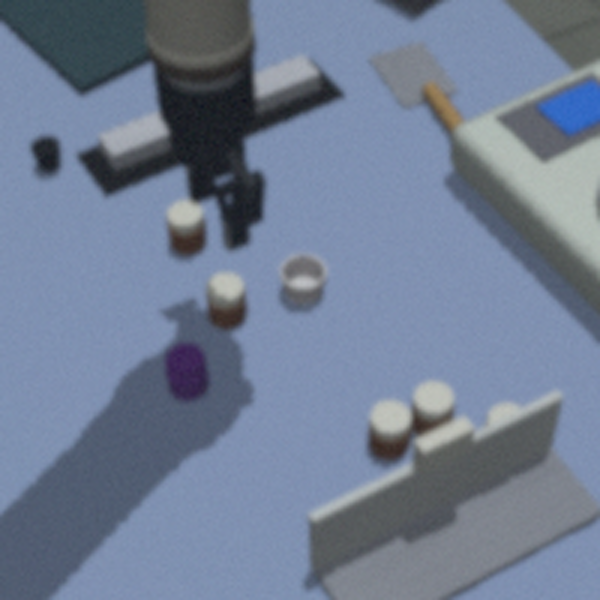

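The first jar has been knocked towards the face, from crop (475,390) to (508,415). I'll mend that after the remaining picks. Now the jar at (0.473, 0.096).

```bash
python3 -m crank '[[0.7,2.6,40,0],[0.7,2.6,75,0],[0.7,2.6,95,0],[0.7,2.6,104,0],[0.7,2.6,106,0]]' && python3 -m crank '[[0,0,0,0],[0,0,0,0],[0,0,0,0],[0,0,0,0]]' 0.6 40 && python3 -m crank '[[0,0,-20,0],[0,0,-45,0],[0,0,-70,0],[0,0,-70,0]]' && python3 -m crank '[[-2,-40,0,0],[-5,-80,0,0],[-7,-120,0,0],[-9,-160,0,0],[-11,-195,0,0]]' && python3 -m crank '[[0,0,0,0],[0,0,20,0],[0,0,45,0],[0,0,50,0],[0,0,50,0]]'
python3 - <<'E'
from h import *
plan(.491,-.0995,.015,92.07)
im=snap("top","t14.png")
for j in jars(im):print(*j)
E
```

```text
clock: 32.98
ee_pos: [0.4726, 0.0959, 0.0143]
tcp_rot: [[-0.999, -0.035, -0.001], [-0.035, 0.999, -0.0], [0.001, -0.0, -1.0]]
contact_force: [-0.4, -0.1, 0.4]
width: 0.0574
clock: 33.48
ee_pos: [0.4733, 0.0966, 0.0156]
tcp_rot: [[-0.999, -0.036, 0.002], [-0.036, 0.999, -0.0], [-0.002, -0.0, -1.0]]
contact_force: [-1.5, -1.2, 7.3]
width: 0.0343
clock: 33.98
ee_pos: [0.4742, 0.097, 0.0865]
tcp_rot: [[-0.999, -0.036, 0.004], [-0.036, 0.999, 0.001], [-0.004, 0.001, -1.0]]
contact_force: [0.6, 0.4, -1.0]
width: 0.0342
clock: 34.6
ee_pos: [0.4897, -0.0994, 0.0837]
tcp_rot: [[-0.999, -0.035, -0.001], [-0.035, 0.999, 0.0], [0.001, 0.0, -1.0]]
contact_force: [0.5, 0.2, -0.9]
width: 0.0339
clock: 35.22
ee_pos: [0.49, -0.097, 0.0343]
tcp_rot: [[-0.999, -0.037, -0.001], [-0.037, 0.999, 0.001], [0.001, 0.001, -1.0]]
contact_force: [0.4, 0.5, -0.9]
width: 0.0338
shift [-0.9 -2.6 19.3] turn 0.0008 | tcp [ 0.49   -0.097   0.0343] yaw 92.12 q7 88.7 w 0.0338 F [ 0.4  0.5 -0.9] t 35.23
[ 0.5691 -0.0739] [ 10  53 299] [341.3 228.4]
[0.544 0.086] [ 22  21 307] [262.1 241.7]
[0.4788 0.196 ] [ 17  17 235] [206.7 274.6]
```

View pics/t14.png

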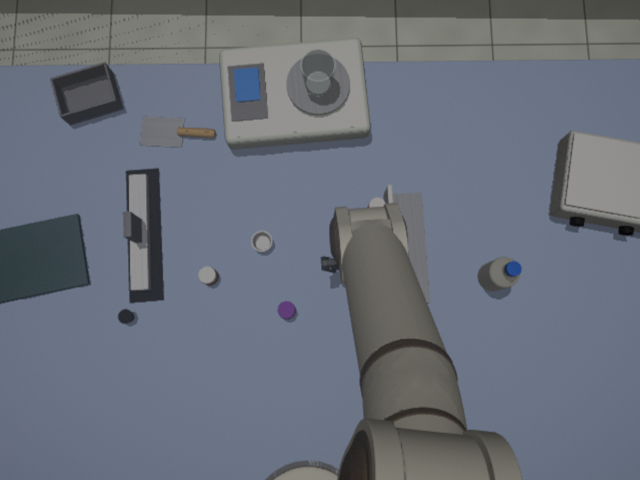

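```bash
python3 -m crank '[[-0.9,-1,8,0],[-0.9,-2.6,14,0],[-0.9,-2.6,18,0],[-0.9,-2.6,18.8,0]]' && python3 -m crank '[[0,0,0,0],[0,0,0,0],[0,0,0,0],[0,0,0,0]]' -0.35 && python3 -m crank '[[0,0,-20,0],[0,0,-45,0],[0,0,-75,0],[0,0,-105,0]]' && python3 -m crank '[[0,55,0,0],[0,110,0,0],[1,170,0,0],[1,230,0,0],[1.5,290,0,0]]' && python3 -m crank '[[0,0,0,0],[0,4,0,0],[0,4,0,0]]'
python3 - <<'E'
from h import *
plan(.4788,.196,.0145,92.07)
im=snap("top","t15.png",(180,150,420,330),3.3)
for j in jars(im,box=(190,150,384,330)):print(*j)
E
```

```text
clock: 35.78
ee_pos: [0.4911, -0.1006, 0.0156]
tcp_rot: [[-0.999, -0.036, -0.001], [-0.036, 0.999, -0.0], [0.001, -0.0, -1.0]]
contact_force: [-2.1, 0.2, 5.5]
width: 0.034
clock: 36.28
ee_pos: [0.4915, -0.1004, 0.0159]
tcp_rot: [[-0.999, -0.036, 0.0], [-0.036, 0.999, -0.0], [-0.0, -0.0, -1.0]]
contact_force: [-0.5, -0.3, -0.9]
width: 0.0578
clock: 36.78
ee_pos: [0.4912, -0.1003, 0.1217]
tcp_rot: [[-0.999, -0.036, -0.0], [-0.036, 0.999, 0.0], [0.0, 0.0, -1.0]]
contact_force: [0.1, 0.7, -0.5]
width: 0.0577
clock: 37.4
ee_pos: [0.4794, 0.1911, 0.121]
tcp_rot: [[-0.999, -0.035, 0.001], [-0.035, 0.999, -0.0], [-0.001, -0.0, -1.0]]
contact_force: [1.5, -0.2, 0.4]
width: 0.0576
clock: 37.78
ee_pos: [0.4796, 0.1918, 0.1206]
tcp_rot: [[-0.999, -0.034, -0.0], [-0.034, 0.999, -0.001], [0.0, -0.001, -1.0]]
contact_force: [0.2, -0.2, 0.9]
width: 0.0575
shift [  0.6   4.3 106.1] turn -0.0025 | tcp [0.4796 0.1918 0.1206] yaw 91.93 q7 56.1 w 0.0575 F [ 0.2 -0.2  0.9] t 37.77
[ 0.6163 -0.1461] [ 16  17 211] [376.4 205.2]
[ 0.574  -0.0983] [ 17  17 228] [353.3 225.9]
[0.544 0.086] [ 22  21 306] [262.1 241.7]
[ 0.5325 -0.0984] [ 18  17 239] [353.8 246.2]
[ 0.4908 -0.0999] [ 18  18 245] [355.  266.8]
```

View pics/t15.png

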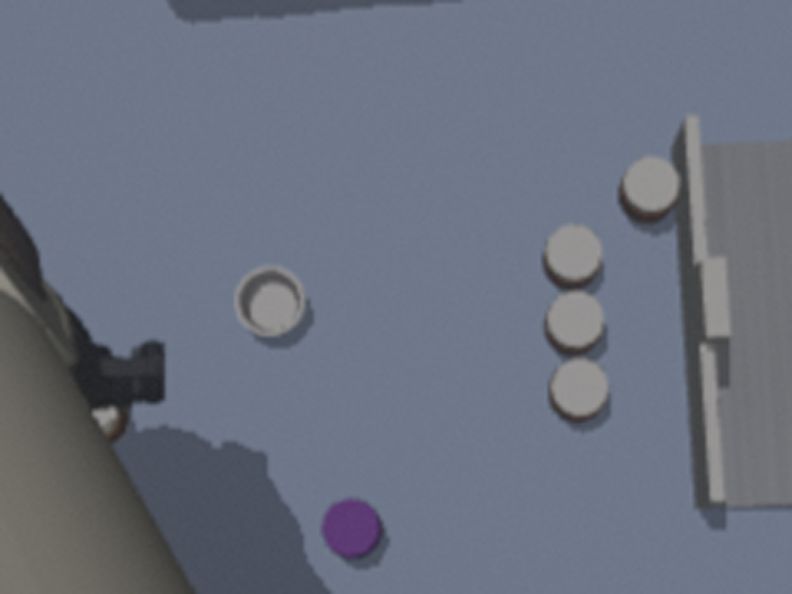

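Four jars are in the row area. The knocked one stands upright at (0.616, −0.146), about 1 mm off the face and at the right place along it, so the blade will flush it with the rest. Last jar now.

```bash
python3 -m crank '[[0.6,4.3,40,0],[0.6,4.3,75,0],[0.6,4.3,95,0],[0.6,4.3,104,0],[0.6,4.3,106,0]]' && python3 -m crank '[[0,0,0,0],[0,0,0,0],[0,0,0,0],[0,0,0,0]]' 0.6 40 && python3 -m crank '[[0,0,-20,0],[0,0,-45,0],[0,0,-70,0],[0,0,-70,0]]' && python3 -m crank '[[8,-55,0,0],[16,-110,0,0],[24,-170,0,0],[32,-230,0,0],[40,-285,0,0]]' && python3 -m crank '[[0,-10,0,0],[0,-10,20,0],[0,-10,45,0],[0,-10,50,0],[0,-10,50,0]]'
python3 - <<'E'
from h import *
plan(.449,-.101,.0155,92.07)
E
```

```text
clock: 38.45
ee_pos: [0.4788, 0.1968, 0.0147]
tcp_rot: [[-0.999, -0.034, -0.0], [-0.034, 0.999, -0.0], [0.0, -0.0, -1.0]]
contact_force: [-0.8, -0.6, -0.4]
width: 0.0579
clock: 38.95
ee_pos: [0.4795, 0.1978, 0.0158]
tcp_rot: [[-0.999, -0.036, 0.002], [-0.036, 0.999, 0.0], [-0.002, 0.0, -1.0]]
contact_force: [-0.8, -1.7, 6.8]
width: 0.0343
clock: 39.45
ee_pos: [0.4802, 0.1984, 0.0868]
tcp_rot: [[-0.999, -0.036, 0.004], [-0.036, 0.999, 0.002], [-0.004, 0.001, -1.0]]
contact_force: [-0.6, -0.6, -0.9]
width: 0.0342
clock: 40.08
ee_pos: [0.4479, -0.0907, 0.0842]
tcp_rot: [[-0.999, -0.035, -0.001], [-0.035, 0.999, -0.0], [0.001, -0.0, -1.0]]
contact_force: [0.5, 0.1, -0.7]
width: 0.0339
clock: 40.7
ee_pos: [0.449, -0.0978, 0.0345]
tcp_rot: [[-0.999, -0.037, -0.001], [-0.037, 0.999, 0.001], [0.001, 0.001, -1.0]]
contact_force: [-0.3, -0.5, -1.8]
width: 0.0338
shift [ 0.1 -3.3 19. ] turn 0.0009 | tcp [ 0.449  -0.0978  0.0345] yaw 92.12 q7 87.8 w 0.0338 F [-0.3 -0.5 -1.8] t 40.7
```

```bash
python3 -m crank '[[0,-1.5,8,0],[0,-3.3,14,0],[0,-3.3,18,0],[0,-3.3,18.8,0]]' && python3 -m crank '[[0,0,0,0],[0,0,0,0],[0,0,0,0],[0,0,0,0]]' -0.35 && python3 -m crank '[[0,0,-20,0],[0,0,-45,0],[0,0,-75,0],[0,0,-105,0]]' && python3 -m crank '[[0,50,-20,0],[0,100,-40,0],[0,150,-60,0],[0,150,-60,0],[0,150,-60,0]]'
python3 - <<'E'
from h import *
im=snap("top","t16.png",(340,170,420,330),5)
g=cv2.GaussianBlur(im,(3,3),0).astype(float)
r_=g[...,2]-0*g[...,0]
def edges(v):
    a=r_[v,120:165];L=None
    d=np.diff(a);i=d.argmax();j=d.argmin()
    f=lambda k:k+.5+ (0 if k in(0,len(d)-1) else (d[k-1]-d[k+1])/(2*(d[k-1]-2*d[k]+d[k+1])+1e-9))
    return 120+f(i),120+f(j)
E=[]
for v in list(range(180,208))+list(range(246,286)):
    a,b=edges(v);pa=onz("top",a,v,.022);pb=onz("top",b,v,.022);E.append((pa[0],pa[1],pb[1]))
E=np.array(E)
for k in(1,2):
    p=np.polyfit(E[:,0],E[:,k],1);res=E[:,k]-np.polyval(p,E[:,0]);q=abs(res)<.002;p=np.polyfit(E[q,0],E[q,k],1);print(k,p,np.degrees(np.arctan(p[0])),q.sum())
# ends at z .022
for u in (133,137,142):
    c=r_[165:305,u];d=np.diff(c);i=d[:30].argmax();j=100+d[100:].argmin();print(u,165+i+.5,165+j+.5,onz("top",u,165+i+.5,.022)[:2],onz("top",u,165+j+.5,.022)[:2])
dk=blobs(((g.max(2)<62)).astype(np.uint8)[:,:]*np.uint8(255),20)
for s,c,_ in dk:
    if c[0]<170 and 160<c[1]<330:print(s,c)
cv2.imwrite("pics/t16b.png",cv2.resize(im[160:310,100:190],None,fx=4,fy=4,interpolation=cv2.INTER_CUBIC))
for j in jars(im,box=(190,150,384,330)):print(*j)
E
```

```text
clock: 41.2
ee_pos: [0.449, -0.102, 0.0158]
tcp_rot: [[-0.999, -0.036, -0.001], [-0.036, 0.999, -0.0], [0.001, -0.0, -1.0]]
contact_force: [-2.5, 0.3, 6.1]
width: 0.0342
clock: 41.7
ee_pos: [0.4494, -0.1019, 0.0161]
tcp_rot: [[-0.999, -0.036, 0.0], [-0.036, 0.999, 0.0], [-0.0, 0.0, -1.0]]
contact_force: [-0.1, 0.6, 1.0]
width: 0.0578
clock: 42.2
ee_pos: [0.4491, -0.1018, 0.1219]
tcp_rot: [[-0.999, -0.036, -0.0], [-0.036, 0.999, 0.0], [0.0, 0.0, -1.0]]
contact_force: [0.8, -0.1, 0.1]
width: 0.0576
clock: 42.82
ee_pos: [0.4437, 0.0475, 0.1808]
tcp_rot: [[-0.999, -0.036, -0.0], [-0.036, 0.999, -0.001], [0.0, -0.001, -1.0]]
contact_force: [-0.6, 0.0, 0.5]
width: 0.0578
1 [0.05727291 0.32666983] 3.2779151232094272 68
2 [0.05514535 0.29221927] 3.156398952943276 66
133 173.5 289.5 [0.69402914 0.35651943] [0.45254589 0.34717728]
137 173.5 289.5 [0.69392876 0.34820537] [0.45244588 0.33912666]
142 173.5 289.5 [0.69380327 0.3378125 ] [0.45232086 0.32906311]
[ 127  169   36  133 1749] [152.17209834 241.46941109]
[128 214  13  28 231] [135.58874459 229.20779221]
[ 78 216  11  68 109] [ 83.22018349 250.91743119]
[  0 298  18   4  22] [  7.95454545 299.54545455]
[119 310  15  13 149] [125.85234899 316.2885906 ]
[ 0.6162 -0.1462] [ 16  17 210] [376.4 205.3]
[ 0.5741 -0.0984] [ 17  17 227] [353.4 225.9]
[ 0.5326 -0.0984] [ 18  17 240] [353.8 246.2]
[ 0.4909 -0.0999] [ 18  18 245] [355.  266.8]
[ 0.4489 -0.1013] [ 19  18 253] [356.2 287.8]
```

View pics/t16.png

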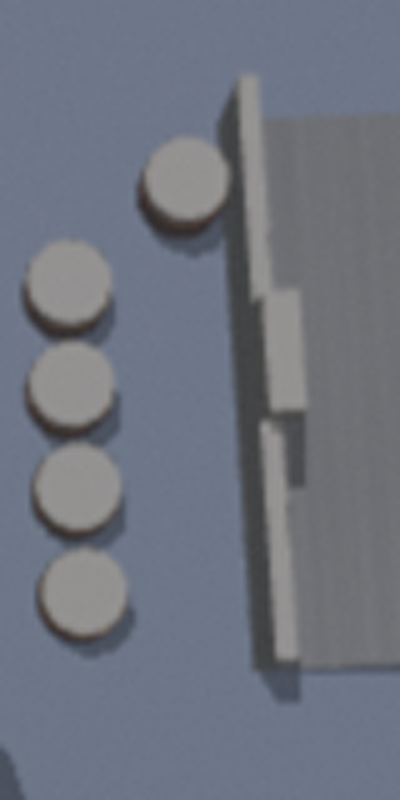

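View pics/t16b.png

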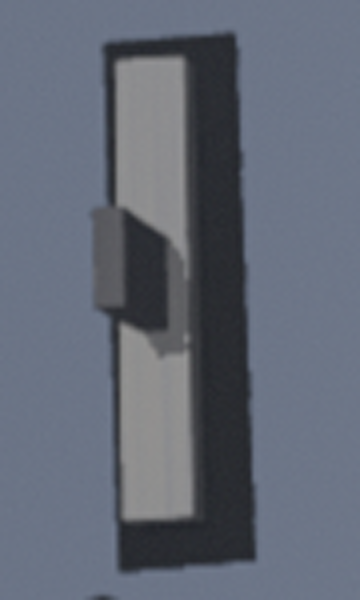

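Run:
```python
from h import *
M=np.array([onz("top",*p,.003)[:2] for p in((126.5,171.3),(158.7,168.7),(163.5,300),(129.8,302.3))]);print(M.round(4),M.mean(0),[np.linalg.norm(M[i]-M[i-1]).round(4) for i in range(4)])
print(onz("top",127.2,224.6,.098))
print([onz("top",100+a/4,160+b/4,.098)[:2].round(4) for a,b in((93,208),(125,207),(126,300),(95,310))])
for u,v in((137,173.5),(137,289.5)):print(onz("top",u,v,.025))
plan(.573,.341,.16,93.2)
```

```text
[[0.7045 0.3764]
 [0.7093 0.3086]
 [0.432  0.29  ]
 [0.4282 0.3585]] [0.5685095  0.33336559] [np.float64(0.2768), np.float64(0.068), np.float64(0.2779), np.float64(0.0686)]
[0.57078025 0.3398844  0.098     ]
[array([0.5956, 0.3485]), array([0.596 , 0.3331]), array([0.5504, 0.3308]), array([0.5457, 0.3455])]
[0.69306789 0.34728426 0.025     ]
[0.45217718 0.33822781 0.025     ]
shift [-139.6  289.5   20.2] turn -0.0212 | tcp [0.4436 0.0468 0.1805] yaw 91.98 q7 76.1 w 0.0577 F [-0.7 -0.3 -0.6] t 42.88
```

```bash
python3 -m crank '[[-28,58,4,-0.02],[-56,116,8,-0.02],[-84,174,12,-0.02],[-112,232,16,-0.02],[-139.6,289.5,20,-0.02]]' && python3 -m crank '[[0,0,0,0],[0,0,0,0],[0,0,0,0]]'
python3 - <<'E'
from h import *
plan(.572,.3405,.059,93.2)
E
```

```text
clock: 43.5
ee_pos: [0.5709, 0.3326, 0.1599]
tcp_rot: [[-0.999, -0.052, -0.001], [-0.052, 0.999, -0.002], [0.001, -0.002, -1.0]]
contact_force: [0.8, 0.3, 0.8]
width: 0.0575
clock: 43.88
ee_pos: [0.5698, 0.3307, 0.1611]
tcp_rot: [[-0.999, -0.053, -0.0], [-0.053, 0.999, -0.002], [0.001, -0.002, -1.0]]
contact_force: [-0.2, 0.2, -0.3]
width: 0.0573
shift [ -2.7   9.9 102.1] turn -0.003 | tcp [0.5698 0.3307 0.1611] yaw 93.03 q7 46.9 w 0.0573 F [-0.2  0.2 -0.3] t 43.88
```

```bash
python3 -m crank '[[-2.7,9.9,0,0],[-2.7,9.9,35,0],[-2.7,9.9,65,0],[-2.7,9.9,90,0],[-2.7,9.9,102,0]]' && python3 -m crank '[[0,0,0,0],[0,0,0,0]]'
python3 - <<'E'
from h import *
plan(.572,.3405,.059,93.2)
snap('side','s17.png',(200,110,360,230),4)
E
```

```text
clock: 44.5
ee_pos: [0.571, 0.343, 0.0584]
tcp_rot: [[-0.998, -0.055, -0.001], [-0.055, 0.998, -0.001], [0.001, -0.001, -1.0]]
contact_force: [0.3, -1.0, -0.4]
width: 0.0577
clock: 44.75
ee_pos: [0.5723, 0.3442, 0.0609]
tcp_rot: [[-0.998, -0.056, 0.002], [-0.056, 0.998, 0.001], [-0.002, 0.001, -1.0]]
contact_force: [0.8, 0.4, -0.6]
width: 0.0574
shift [ 0.5 -3.7  1.9] turn -0.0002 | tcp [0.5723 0.3442 0.0609] yaw 93.19 q7 43.6 w 0.0574 F [ 0.8  0.4 -0.6] t 44.75
```

View pics/s17.png

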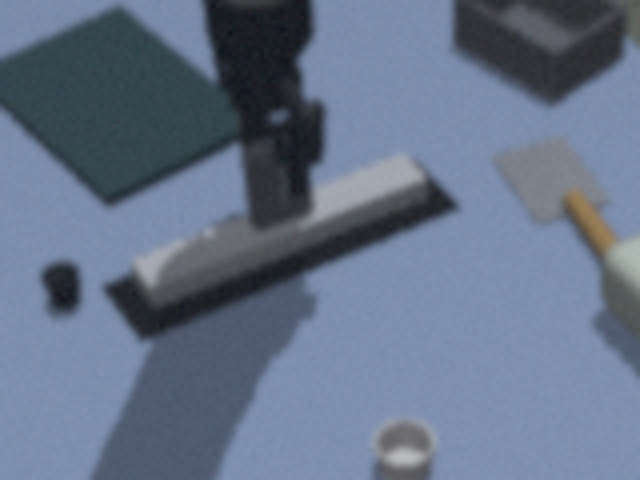

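The fingers straddle the grip plate. I'll close on it and lift a little.

```bash
python3 -m crank '[[0.5,-3.5,1.5,0],[0.5,-3.5,1.5,0]]' && python3 -m crank '[[0,0,0,0],[0,0,0,0],[0,0,0,0],[0,0,0,0],[0,0,0,0]]' 0.95 60 && python3 -m crank '[[0,0,0,0],[0,0,0,0]]' && python3 -c "
from h import *
plan(.572,.3405,.059,93.2)" && python3 -m crank '[[0,0,-10,0],[0,0,-25,0],[0,0,-45,0],[0,0,-65,0],[0,0,-65,0]]'
python3 - <<'E'
from h import *
plan(.572,.3405,.059,93.2)
snap('side','s18.png',(200,110,360,230),4)
E
```

```text
clock: 45.05
ee_pos: [0.5715, 0.3395, 0.0584]
tcp_rot: [[-0.998, -0.055, 0.001], [-0.055, 0.998, -0.0], [-0.0, -0.0, -1.0]]
contact_force: [-0.2, -0.2, 0.6]
width: 0.0573
clock: 45.68
ee_pos: [0.5711, 0.3404, 0.0582]
tcp_rot: [[-0.998, -0.056, 0.0], [-0.056, 0.998, 0.0], [-0.0, 0.0, -1.0]]
contact_force: [-0.4, 0.9, 0.8]
width: 0.0155
clock: 45.92
ee_pos: [0.5712, 0.3403, 0.0582]
tcp_rot: [[-0.998, -0.056, 0.0], [-0.056, 0.998, 0.0], [-0.0, 0.0, -1.0]]
contact_force: [-0.2, 1.8, 0.6]
width: 0.0155
shift [-0.8  0.1 -0.8] turn 0.0001 | tcp [0.5712 0.3403 0.0582] yaw 93.2 q7 43.7 w 0.0155 F [-0.2  1.8  0.6] t 45.92
clock: 46.55
ee_pos: [0.5728, 0.3413, 0.1264]
tcp_rot: [[-0.998, -0.056, 0.005], [-0.056, 0.998, 0.003], [-0.005, 0.002, -1.0]]
contact_force: [0.3, 0.7, -3.8]
width: 0.0159
shift [ 1.2 -1.  67.4] turn -0.0001 | tcp [0.5728 0.3413 0.1264] yaw 93.19 q7 45.5 w 0.0159 F [ 0.3  0.7 -3.8] t 46.55
```

View pics/s18.png

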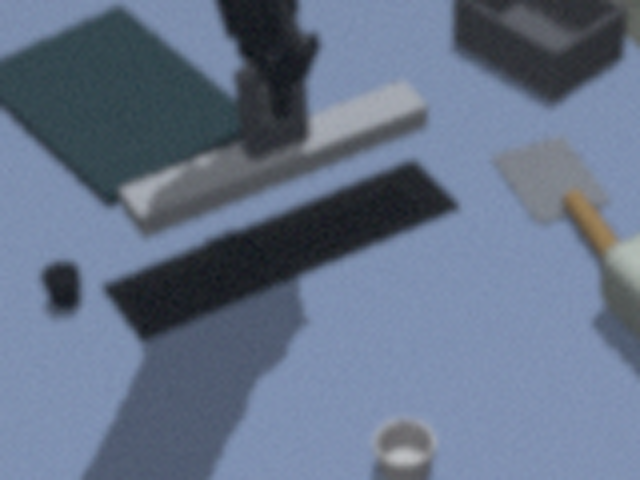

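Run:
```python
from h import *
plan(.532,-.033,.126,92.02)
```

```text
shift [  60.7 -370.8   -1.8] turn 0.0205 | tcp [0.572  0.3406 0.1247] yaw 93.19 q7 45.5 w 0.0156 F [-0.3 -0.8 -4. ] t 46.6
```

```bash
python3 -m crank '[[8,-45,-2,0],[16,-95,-2,0.01],[24,-145,-2,0.02],[32,-195,-2,0.02],[40,-240,-2,0.02]]' && python3 -m crank '[[5,-35,0,0],[10,-65,0,0],[15,-95,0,0],[20,-117,0,0],[21,-131,0,0]]' && python3 -m crank '[[0,0,0,0],[0,0,0,0],[0,0,0,0]]'
python3 - <<'E'
from h import *
plan(.532,-.033,.058,92.02)
snap('side','s19.png',(220,150,400,330),3.3)
E
```

```text
clock: 47.22
ee_pos: [0.5437, 0.0959, 0.1244]
tcp_rot: [[-0.999, -0.035, -0.001], [-0.035, 0.999, -0.001], [0.001, -0.001, -1.0]]
contact_force: [0.4, -0.5, -2.8]
width: 0.0151
clock: 47.85
ee_pos: [0.5274, -0.0349, 0.1245]
tcp_rot: [[-0.999, -0.034, -0.002], [-0.034, 0.999, -0.0], [0.002, -0.0, -1.0]]
contact_force: [0.1, 0.6, -4.0]
width: 0.0154
clock: 48.22
ee_pos: [0.5284, -0.032, 0.1251]
tcp_rot: [[-0.999, -0.038, 0.0], [-0.038, 0.999, 0.001], [-0.0, 0.001, -1.0]]
contact_force: [0.5, 0.3, -3.2]
width: 0.0152
shift [-3.5 -1.2 67.1] turn 0.0026 | tcp [ 0.5284 -0.032   0.1251] yaw 92.17 q7 80.0 w 0.0152 F [ 0.5  0.3 -3.2] t 48.23
```

View pics/s19.png

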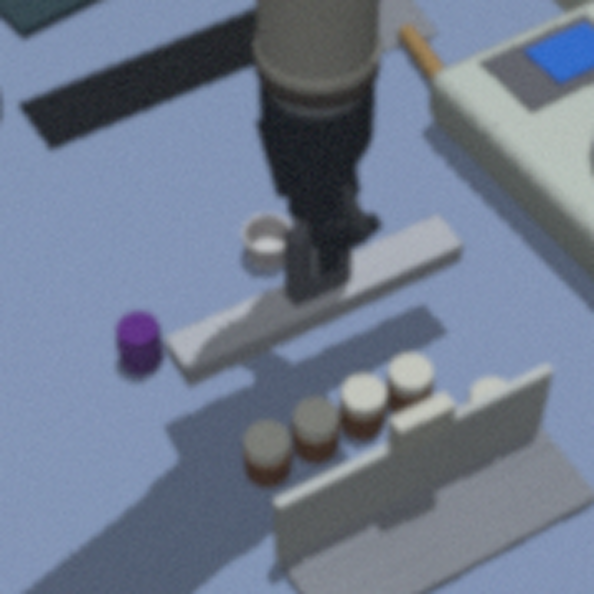

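```bash
python3 -m crank '[[-3.5,-1.2,20,0.0026],[-3.5,-1.2,40,0.0026],[-3.5,-1.2,55,0.0026],[-3.5,-1.2,62,0.0026],[-3.5,-1.2,65,0.0026]]' && python3 -m crank '[[0,0,0,0],[0,0,0,0]]'
python3 - <<'E'
from h import *
plan(.532,-.113,.0565,92.02)
E
```

```text
clock: 48.9
ee_pos: [0.5317, -0.0343, 0.0595]
tcp_rot: [[-0.999, -0.033, -0.001], [-0.033, 0.999, 0.0], [0.001, 0.0, -1.0]]
contact_force: [-0.6, 0.1, -3.5]
width: 0.0156
clock: 49.15
ee_pos: [0.5324, -0.0345, 0.0607]
tcp_rot: [[-0.999, -0.033, 0.001], [-0.033, 0.999, -0.0], [-0.001, -0.0, -1.0]]
contact_force: [-0.4, -0.5, -3.2]
width: 0.0153
shift [  3.  -78.4   4.2] turn -0.0021 | tcp [ 0.5324 -0.0345  0.0607] yaw 91.9 q7 76.7 w 0.0153 F [-0.4 -0.5 -3.2] t 49.15
```

```bash
python3 -m crank '[[0.5,-3,3.5,-0.002],[0.5,-8,3.5,-0.002],[0.5,-14,3.5,-0.002],[0.5,-18,3.5,-0.002],[0.5,-22,3.5,-0.002]]' && python3 -m crank '[[0,-4,0,0],[0,-8,0,0],[0,-12,0,0],[1,-16,0,0],[1,-20,0,0]]' && python3 -m crank '[[0,-4,0,0],[0,-8,0,0],[0,-12,0,0],[0,-16,0,0],[0,-18,0,0]]'
python3 - <<'E'
from h import *
plan(.532,-.113,.057,92.02)
snap('side','s20.png',(250,190,400,330),4)
snap('top','t20.png',(320,170,420,320),4)
E
```

```text
clock: 49.78
ee_pos: [0.5321, -0.0569, 0.0566]
tcp_rot: [[-0.999, -0.035, 0.0], [-0.035, 0.999, 0.0], [-0.0, 0.0, -1.0]]
contact_force: [-0.2, 0.3, -2.7]
width: 0.0153
clock: 50.4
ee_pos: [0.5317, -0.0765, 0.0566]
tcp_rot: [[-0.999, -0.035, -0.0], [-0.035, 0.999, 0.0], [0.0, 0.0, -1.0]]
contact_force: [-0.1, 2.1, -3.4]
width: 0.0156
clock: 51.02
ee_pos: [0.5324, -0.0949, 0.0566]
tcp_rot: [[-0.999, -0.035, -0.0], [-0.035, 0.999, -0.0], [0.0, -0.0, -1.0]]
contact_force: [-1.5, 1.7, -3.0]
width: 0.0154
shift [  1.  -18.1  -0.4] turn -0.0004 | tcp [ 0.5324 -0.0949  0.0566] yaw 92.0 q7 83.3 w 0.0154 F [-1.5  1.7 -3. ] t 51.02
```

View pics/s20.png

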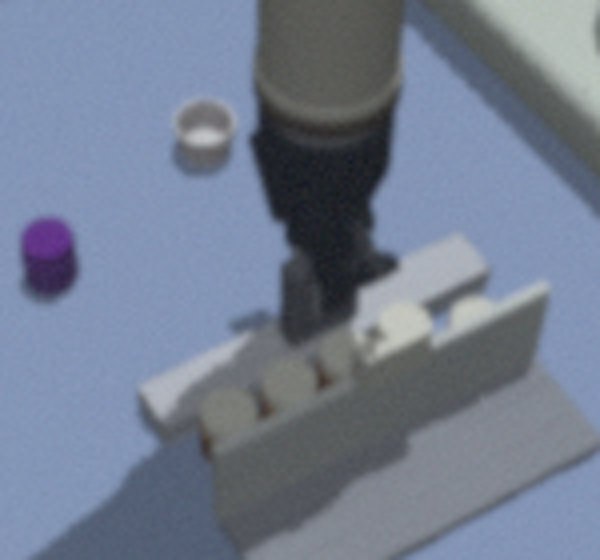

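View pics/t20.png

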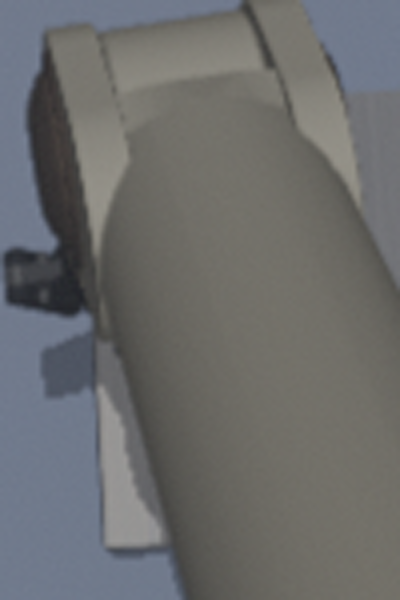

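The blade is pushing four jars and all of them are upright. I'll creep on, watching the y force.

```bash
python3 -m crank '[[0,-3,0,0],[0,-6,0,0],[0,-9,0,0],[0,-11,0,0],[0,-13,0,0]]' && python3 -m crank '[[0,-0.7,0,0],[0,-1.4,0,0],[0,-2,0,0],[0,-2,0,0]]' && python3 -m crank '[[0,-0.5,0,0],[0,-1,0,0],[0,-1.5,0,0],[0,-1.5,0,0]]' && python3 -c "
from h import *
plan(.532,-.113,.057,92.02)"
```

```text
clock: 51.75
ee_pos: [0.5328, -0.1076, 0.0566]
tcp_rot: [[-0.999, -0.035, -0.0], [-0.035, 0.999, 0.0], [0.0, 0.0, -1.0]]
contact_force: [-1.0, 2.2, -3.2]
width: 0.0152
clock: 52.25
ee_pos: [0.5329, -0.1096, 0.0566]
tcp_rot: [[-0.999, -0.035, -0.0], [-0.035, 0.999, -0.0], [0.0, -0.0, -1.0]]
contact_force: [-0.5, 1.5, -2.9]
width: 0.0152
clock: 52.75
ee_pos: [0.533, -0.1111, 0.0566]
tcp_rot: [[-0.999, -0.035, -0.0], [-0.035, 0.999, -0.0], [0.0, -0.0, -1.0]]
contact_force: [0.6, 1.1, -4.1]
width: 0.0149
shift [ 1.1 -1.9 -0.4] turn -0.0001 | tcp [ 0.533  -0.1111  0.0566] yaw 92.01 q7 85.1 w 0.0149 F [ 0.6  1.1 -4.1] t 52.75
```

```bash
python3 -m crank '[[0,-0.5,0,0],[0,-1,0,0],[0,-1,0,0]]' && python3 -m crank '[[0,-0.5,0,0],[0,-1,0,0],[0,-1,0,0]]'
python3 - <<'E'
from h import *
plan(.532,-.113,.057,92.02)
snap('side','s21.png',(250,190,400,330),4)
E
```

```text
clock: 53.12
ee_pos: [0.533, -0.1121, 0.0566]
tcp_rot: [[-0.999, -0.035, -0.0], [-0.035, 0.999, -0.0], [0.0, -0.0, -1.0]]
contact_force: [-0.3, 1.3, -3.0]
width: 0.0152
clock: 53.5
ee_pos: [0.5331, -0.1131, 0.0566]
tcp_rot: [[-0.999, -0.035, -0.0], [-0.035, 0.999, -0.0], [0.0, -0.0, -1.0]]
contact_force: [0.3, 0.8, -4.4]
width: 0.0152
shift [ 1.1  0.1 -0.4] turn -0.0 | tcp [ 0.5331 -0.1131  0.0566] yaw 92.02 q7 85.3 w 0.0152 F [ 0.3  0.8 -4.4] t 53.5
```

View pics/s21.png

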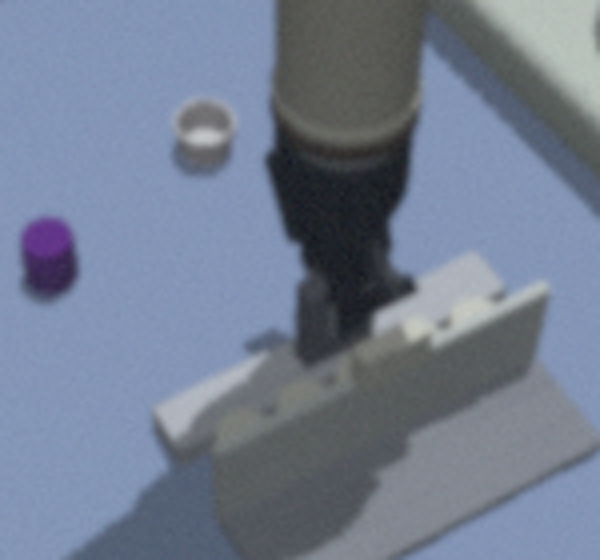

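```bash
python3 -m crank '[[0,-0.4,0,0],[0,-0.8,0,0],[0,-0.8,0,0]]' && python3 -m crank '[[0,-0.4,0,0],[0,-0.7,0,0],[0,-0.7,0,0]]' | grep -E 'ee_pos|force'
```

```text
clock: 53.92
ee_pos: [0.5331, -0.1139, 0.0566]
tcp_rot: [[-0.999, -0.035, -0.0], [-0.035, 0.999, -0.0], [0.0, -0.0, -1.0]]
contact_force: [0.2, 1.2, -3.5]
width: 0.0153
ee_pos: [0.5331, -0.1145, 0.0566]
contact_force: [0.1, 0.5, -3.2]
```

```bash
python3 -m crank '[[0,3,0,0],[0,8,0,0],[0,16,0,0],[0,26,0,0],[0,36,0,0]]' >/dev/null && python3 -m crank '[[0,10,-10,0],[0,10,-30,0],[0,10,-55,0],[0,10,-80,0]]' >/dev/null && python3 -m crank '[[0,45,0,0],[0,90,0,0],[0,130,0,0],[0,160,0,0],[0,160,0,0]]'
python3 - <<'E'
from h import *
plan(.532,-.113,.057,92.02)
im=snap("top","t22.png",(340,160,420,320),5)
np.save("t22.npy",im)
snap('side','s22.png',(250,190,400,330),4)
b=cv2.GaussianBlur(im,(3,3),0).astype(float);g=b[...,2]
P=[]
for v in list(range(183,188))+list(range(260,262))+list(range(290,298)):
    a=g[v,382:400];print(v,a.astype(int).tolist())
for s,c,k in blobs(wm(im,(340,150,392,330)),30):print(s,c)
E
```

```text
clock: 56.05
ee_pos: [0.5254, 0.0959, 0.1376]
tcp_rot: [[-0.999, -0.041, 0.001], [-0.041, 0.999, 0.002], [-0.001, 0.002, -1.0]]
contact_force: [-0.2, 0.9, -4.1]
width: 0.0153
shift [   2.2 -209.1   80.2] turn 0.0061 | tcp [0.5254 0.0959 0.1376] yaw 92.37 q7 65.8 w 0.0153 F [-0.2  0.9 -4.1] t 56.05
183 [113, 112, 112, 112, 113, 113, 114, 115, 115, 114, 113, 113, 113, 112, 112, 112, 112, 112]
184 [113, 113, 113, 113, 113, 116, 121, 124, 123, 119, 115, 113, 113, 112, 112, 112, 112, 112]
185 [113, 113, 113, 112, 113, 119, 131, 137, 136, 128, 118, 114, 113, 113, 113, 113, 112, 112]
186 [113, 113, 113, 111, 110, 119, 136, 146, 145, 135, 121, 114, 112, 113, 113, 113, 112, 112]
187 [113, 113, 112, 108, 105, 115, 136, 149, 148, 136, 122, 114, 112, 112, 112, 113, 113, 112]
260 [151, 151, 150, 146, 136, 115, 91, 74, 70, 80, 108, 137, 149, 146, 125, 99, 83, 79]
261 [151, 151, 150, 150, 146, 131, 107, 84, 72, 79, 106, 136, 149, 146, 128, 101, 83, 79]
290 [150, 150, 150, 150, 150, 151, 150, 140, 113, 85, 72, 81, 108, 136, 148, 147, 138, 125]
291 [150, 150, 150, 150, 151, 150, 146, 129, 99, 75, 69,
[... 153 characters left out ...]
4, 135, 115, 93, 76, 70, 69, 77, 102, 133, 148, 149, 141, 128]
294 [146, 145, 141, 134, 125, 111, 94, 79, 72, 69, 68, 75, 99, 131, 148, 150, 142, 129]
295 [125, 124, 117, 107, 97, 88, 80, 75, 71, 69, 68, 74, 97, 130, 148, 150, 144, 130]
296 [91, 92, 88, 83, 80, 78, 78, 76, 72, 69, 68, 72, 95, 129, 148, 150, 145, 131]
297 [74, 75, 76, 76, 78, 80, 82, 80, 74, 70, 69, 71, 92, 127, 148, 151, 145, 131]
[387 185   5  45 149] [389.69127517 203.65771812]
[367 197  19  17 232] [376.92672414 205.30172414]
[369 217  19  17 239] [378.20502092 224.89958159]
[370 237  19  17 242] [379.54958678 245.04958678]
[371 257  19  18 249] [380.72289157 265.69879518]
[373 278  19  18 248] [382.2016129  286.68145161]
```

View pics/t22.png

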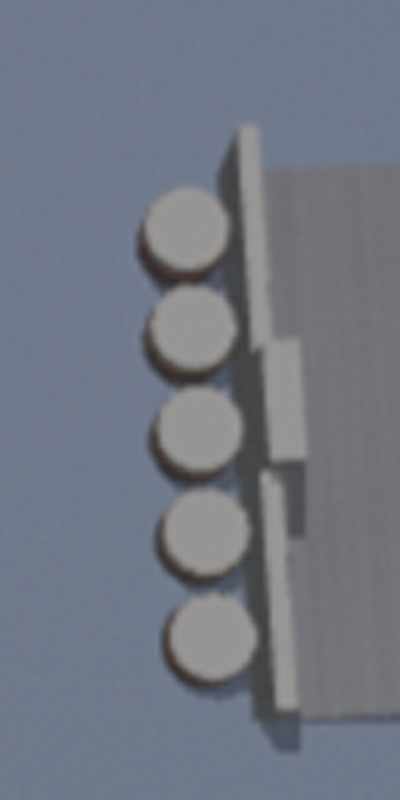

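View pics/s22.png

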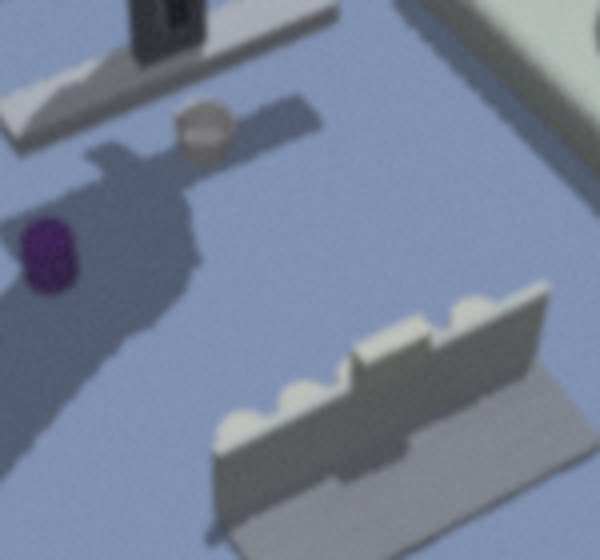

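```bash
cat > chk.py <<'E'
from h import *
def check(im):
    g=cv2.GaussianBlur(im,(3,3),0).astype(float)[...,2];P=[]
    for v in list(range(190,222))+list(range(258,297)):
        a=g[v,384:400];k=a[4:].argmax()+4;m=a[:k].argmin() if v<250 else a[:k+1].argmin();a2=a[m:k+1];t=(a2.max()+a2.min())/2
        i=np.where((a2[:-1]<t)&(a2[1:]>=t))[0]
        if len(i): i=i[-1];P.append(onz("top",384+m+i+(t-a2[i])/(a2[i+1]-a2[i]),v,.08)[:2])
    P=np.array(P);p=np.polyfit(P[:,0],P[:,1],1)
    for _ in range(3):
        q=abs(P[:,1]-np.polyval(p,P[:,0]))<.0015;p=np.polyfit(P[q,0],P[q,1],1)
    print("face",p.round(4),np.degrees(np.arctan(p[0])).round(2),q.sum(),len(P),"y@.53",np.polyval(p,.53).round(4))
    J=[]
    for s,c,k in blobs(wm(im,(340,150,394,330)),30):
        if s[2]<15 or s[3]<14:continue
        w=onz("top",*c,.04);J.append(w[:2]);print(w[:2].round(4),"dist",((w[1]-np.polyval(p,w[0]))*np.cos(np.arctan(p[0]))*1000).round(1),s[2:])
    J=np.array(J);f=np.polyfit(J[:,0],J[:,1],1);print("line",np.degrees(np.arctan(f[0])).round(2),((J[:,1]-np.polyval(f,J[:,0]))*1000).round(1))
E
python3 - <<'E'
from chk import *
check(np.load("t22.npy"));check(np.load("t11.npy").astype(np.uint8)) if 0 else None
E
```

```text
face [ 0.0347 -0.1867] 1.99 64 67 y@.53 -0.1683
[ 0.6161 -0.1472] dist 18.1 [ 19  17 232]
[ 0.5755 -0.1486] dist 18.1 [ 19  17 239]
[ 0.5342 -0.1502] dist 18.0 [ 19  17 242]
[ 0.4924 -0.1513] dist 18.3 [ 19  18 249]
[ 0.4504 -0.153 ] dist 18.0 [ 19  18 248]
line 1.99 [ 0.  -0.  -0.1  0.2 -0.1]
```

All five jars measure 18.0–18.3 mm from centre to face, so they touch it, and they lie in line to 0.2 mm. The screen has not moved (face at y = −0.168, 2.0°). Now the straightedge goes back to the mat.

```bash
python3 -m crank '[[-10,45,0,0],[-20,95,0,-0.01],[-30,145,0,-0.02],[-40,195,0,-0.02],[-50,230,0,-0.02]]' >/dev/null && python3 -m crank '[[0,0,0,0],[0,0,0,0],[0,0,0,0]]'
python3 - <<'E'
from h import *
plan(.569,.335,.130,93.5)
E
```

```text
clock: 57.15
ee_pos: [0.5684, 0.3204, 0.1363]
tcp_rot: [[-0.999, -0.052, -0.0], [-0.052, 0.999, -0.002], [0.0, -0.002, -1.0]]
contact_force: [0.2, -0.3, -3.1]
width: 0.0154
shift [-1.4 14.6  6.3] turn -0.0087 | tcp [0.5684 0.3204 0.1363] yaw 93.0 q7 46.2 w 0.0154 F [ 0.2 -0.3 -3.1] t 57.15
```

```bash
python3 -m crank '[[-1.4,8,6,-0.0087],[-1.4,14.6,20,-0.0087],[-1.4,14.6,40,-0.0087],[-1.4,14.6,58,-0.0087],[-1.4,14.6,68,-0.0087]]' && python3 -m crank '[[0,0,0,0],[0,0,0,0],[0,0,0,0]]'
python3 - <<'E'
from h import *
plan(.569,.335,.0585,93.5)
E
```

```text
clock: 57.78
ee_pos: [0.5672, 0.3366, 0.0661]
tcp_rot: [[-0.998, -0.064, -0.003], [-0.064, 0.998, -0.002], [0.003, -0.002, -1.0]]
contact_force: [-0.3, 0.2, -4.2]
width: 0.0152
clock: 58.15
ee_pos: [0.5689, 0.338, 0.0695]
tcp_rot: [[-0.998, -0.064, 0.001], [-0.064, 0.998, 0.001], [-0.001, 0.001, -1.0]]
contact_force: [0.2, 0.2, -2.7]
width: 0.0153
shift [ 0.1 -3.  11. ] turn 0.0028 | tcp [0.5689 0.338  0.0695] yaw 93.66 q7 43.7 w 0.0153 F [ 0.2  0.2 -2.7] t 58.15
```

```bash
python3 -m crank '[[0,-2,3,0],[0,-3,6,0],[0,-3,8.5,0],[0,-3,10,0],[0,-3,10.5,0]]' && python3 -m crank '[[0,0,0.3,0],[0,0,0.6,0]]' && python3 -m crank '[[0,0,0,0],[0,0,0,0],[0,0,0,0],[0,0,0,0]]' -0.35 && python3 -m crank '[[0,0,-15,0],[0,0,-40,0],[0,0,-75,0],[0,0,-110,0],[0,0,-110,0]]'
python3 - <<'E'
from h import *
plan(.569,.335,.058,93.5)
snap('side','s24.png',(190,100,400,330),2.6)
E
```

```text
clock: 58.78
ee_pos: [0.5684, 0.3348, 0.0582]
tcp_rot: [[-0.998, -0.064, -0.0], [-0.064, 0.998, -0.0], [0.0, -0.0, -1.0]]
contact_force: [-0.9, -0.7, -0.0]
width: 0.0153
clock: 59.02
ee_pos: [0.5684, 0.3349, 0.0581]
tcp_rot: [[-0.998, -0.064, 0.0], [-0.064, 0.998, -0.0], [-0.0, -0.0, -1.0]]
contact_force: [-3.5, -1.5, 5.1]
width: 0.0153
clock: 59.52
ee_pos: [0.5686, 0.3347, 0.0575]
tcp_rot: [[-0.998, -0.064, 0.0], [-0.064, 0.998, 0.0], [-0.0, 0.0, -1.0]]
contact_force: [0.5, 0.4, 0.0]
width: 0.0578
clock: 60.15
ee_pos: [0.5707, 0.3366, 0.1724]
tcp_rot: [[-0.998, -0.064, 0.007], [-0.064, 0.998, 0.004], [-0.007, 0.004, -1.0]]
contact_force: [-0.2, 0.5, 0.7]
width: 0.0578
shift [  2.6  -1.9 114.4] turn 0.0029 | tcp [0.5707 0.3366 0.1724] yaw 93.67 q7 46.7 w 0.0578 F [-0.2  0.5  0.7] t 60.15
```

View pics/s24.png

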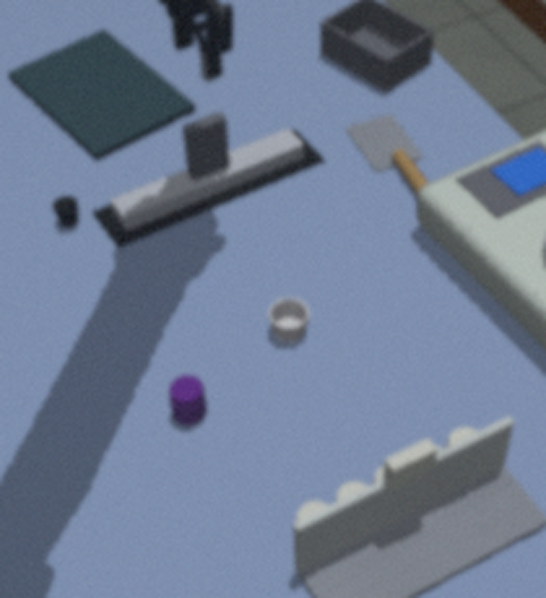

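The straightedge stands lengthwise on the mat at crop (210,175). I'll move the arm clear for a final check.

```bash
python3 -m crank '[[40,-30,-20,0],[80,-80,-40,0],[110,-130,-40,0],[130,-180,-40,0],[130,-220,-40,0]]' && python3 -m crank '[[0,0,0,0],[0,0,0,0]]' >/dev/null
python3 - <<'E'
from chk import *
im=snap("top","t25.png")
check(im)
for s,c,_ in blobs(wm(im,(120,165,165,300)),20):print("edge",s,c.round(1),onz("top",*c,.025)[:2].round(4))
E
```

```text
clock: 60.82
ee_pos: [0.4504, 0.1043, 0.2068]
tcp_rot: [[-0.998, -0.063, -0.002], [-0.063, 0.998, -0.002], [0.002, -0.002, -1.0]]
contact_force: [1.2, -0.6, 0.0]
width: 0.0571
face [ 0.0348 -0.1867] 1.99 65 66 y@.53 -0.1683
[ 0.6161 -0.1474] dist 17.9 [ 18  16 224]
[ 0.5754 -0.1485] dist 18.2 [ 19  17 237]
[ 0.5342 -0.1502] dist 18.0 [ 19  17 241]
[ 0.4925 -0.1515] dist 18.1 [ 19  18 243]
[ 0.4503 -0.1529] dist 18.1 [ 19  18 245]
line 1.95 [-0.1  0.2 -0.1  0.  -0. ]
edge [ 131  175   34  120 1516] [148.6 223.6] [0.5868 0.3195]
edge [133 243  19  49 756] [141.1 268.6] [0.4943 0.3315]
```

View pics/t25.png

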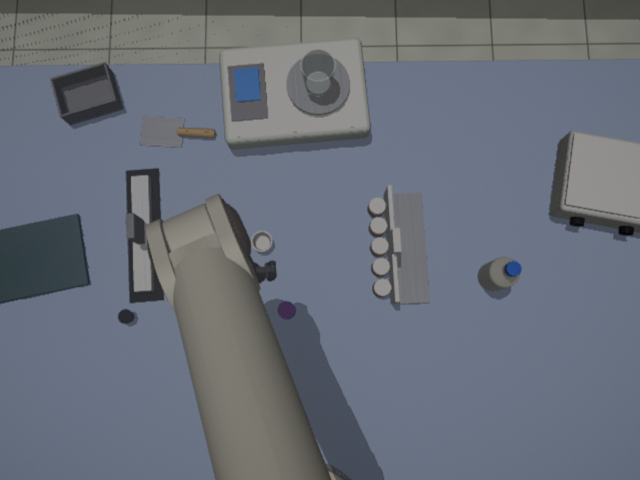

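Everything is in place, with the bystanders at their starting pixels: crucible (262,242), stopper (126,316), bottle (505,271), purple decoy (287,310). I'm handing in.

```bash
python3 -c "
from bench import r
print(r.hand_in(), r.sense()['clock'])"
```

```text
the job is handed in; nothing more can be done
the job is handed in; nothing more can be done
```

The job is done and handed in, at about 61 s of the 210 s allowed; no verdict was reported.

**What I did:** I tipped the screen onto its steel foot, stood all five amber jars in a row in front of its face and let go. I then pushed them against the face with the straightedge and put it back lengthwise on its mat.

**Last checks:**
- **Jars:** the top view shows all five standing. Their centres are 17.9–18.2 mm from the face, which means touching it (18 mm radius). They are in line to 0.2 mm and within the screen's ends.
- **Screen:** it stands at the same face position and angle as before the push.
- **Straightedge:** it was standing on the mat in the side view after release. In the last top view the arm partly covered it, but the visible part lay within the mat.
- **Bystanders:** crucible, stopper, wash bottle and the purple look-alike were at their starting places in the picture.

**What went wrong or differed:**
- **Tipping:** the first two tries lifted the screen whole because the grip was too tight for the tab to turn. I set it down and re-gripped lightly near the tab's end.
- **Wrist force:** setting it down after the first try gave the highest wrist force I read, about 75 N (limit 120 N).
- **Knocked jar:** the first jar was knocked towards the face after I had placed it. It stayed upright about 1 mm off the face and in line with its slot, so I left it there, and the blade closed that gap with the rest.

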